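# Pack the seasoning carrier and clamp the row with its ratchet

## Robot

A 7-joint arm with a two-finger parallel gripper is mounted at the origin on a cart in front of the work surface, level with it; the furniture and walls round the work are solid. World frame = base frame: x ahead of the robot, y to its left, z up, the work surface at z = 0. Lengths are in m, angles in rad, forces in N, time in s.
With the tool pointing down it reaches from about 0.35 to 0.9 m from the base axis. Payload 19.9 kg.
Tool frame: the origin (TCP) lies between the finger pads; the fingertips stand 22 mm ahead of it and the grasp point (between the pads) lies 3 mm ahead of it; z points along the fingers, y is the line along which they close (so a half turn about z gives the same grasp; the last joint's range is limited). The gripper opens to 85 mm and grips with 20 to 120 N. Pads are 22 mm wide; open, the fingers measure 114 mm over their backs; the gripper's body (76 mm by 85 mm) begins 54 mm behind the grasp point. The pads swing forward as they close: fully open they stand 13 mm farther back than shut.
Start: joints at [-1.3, 0.417, -0.01, 1.614, 0.005, 1.111, -0.053], TCP at [0.192, 0.595, 0.253] pointing down, gripper open.
Joint ranges: [-2.81, 2.81], [-0.39, 2.02], [-1.27, 1.25], [0.06, 2.57], [-1.19, 4.33], [0.19, 2], [-2.82, 2.82]. Speed limits (rad/s): [1.89, 1.89, 2.39, 2.39, 3.01, 3.01, 3.01].

## Interface

Orientations are given as a unit quaternion [w, x, y, z].
In Python, from plant import arm, camera, models gives the robot as it stands.
- The arm moves only by the tool play_rows, never from a script. Its argument "deltas" is one flat list of numbers, 7 for each row, row after row: the shift along the tool's x, y, z in mm, then the turn, a rotation vector about the tool's x, y, z in rad, then the opening, from 0 (shut) to 1 (fully open). A call has 1 to 8 rows; each row is the pose to reach, as a shift and turn from the pose commanded when the call began, along the tool's axes at that moment; what a row does not reach only later rows make up. A row lasts 1/10 s, in which the tool goes at most 50 mm and 8.59 degrees, less where a joint would pass 70% of its speed; a pose out of reach is approached as far as the arm can. A call with a gripper value outside its range is refused whole. The fingers move at their own pace and stop on an object; the grip force is fixed at half the most. Time passes only in rows, so rows that repeat a pose let the fingers close. It gives the time, the measured TCP pose, the force, the opening and the grip force at its end, in the units of the state.
- arm.read_state(): the state, without advancing time (a new reading comes with each control period).
- camera(name): name is "scene" or "top" or "wrist"; returns a dict with "img" (420x560x3 uint8, blue, green, red), "camera_matrix" (3x3 intrinsics, pixels), "T" (4x4, takes a point from camera to world coordinates). Camera axes: x right, y down, z forward; pixel columns grow to the right and rows downward; lengths in m; the calibration is good to about 2 mm. A picture is of the moment at which its call begins. There is no depth.
- arm.job_done(): hands the job in; it is judged then, once.
Trained networks look in a picture, given as the dict that the camera call returned (one of the last four; its "shot" number tells which), for a name from the list of things; names that differ only in an ending like _2 or _b are one class to them, and where a whole thing is asked for, a point or a joint stands for the part that bears it (a point fixed in the world has none). Each returns a list of dicts, best first, with "conf" (0 to 1); they miss things now and then, are a little off and sometimes report something else, mostly with a low value. They report only what shows in the picture. A call takes as long as a camera call.
- models.boxes_of(picture, name): "bbox" ([left, top, right, bottom] in pixels, round what is visible of it).
- models.place_of(picture, name): "position" ([column, row] in pixels: a listed point, or the origin of a listed thing).
The state is a dict: "t": time; "q": joint angles; "qvel": joint speeds; "joint_efforts": joint torques, N m; "position": TCP position; "eef_rot": TCP orientation; "wrist_force": force on the tool from outside, world axes, zero at the start; "moment": the same for the moment, N m; "width": finger opening in m; "grasp_force": force on a finger pad.
Only numpy, scipy, OpenCV 4.12 (cv2) and the standard library are available. Lean on these libraries where they do the work, as an engineer would, in place of code of your own. Each camera call takes 0.05 s, during which the arm holds its last target. There are 200 camera calls.

## Task

Pack the seasoning carrier for an outside-catering job: free the ratchet pawl and wind the pusher fully home, then stand every steel dredger upright in the channel together with the white filler block that makes up the empty places, so that the row takes five dredger places (250 mm) in all. Let the pawl back in and click the knob forward one tooth at a time until the spring pad is clearly pressed in and holds the row, but go no further, so that the pad is not squeezed solid.

Things in the scene. Friction and masses are not known exactly. Their poses are not given: they have to be found in the camera images.
- carrier: steel carrier fixed on the bench. Origin on the bench, on the channel's middle line; x across the channel, y along it towards the knob, z up. Channel: floor 8 mm up, 54 mm wide, low rails with tops 30 mm up, from the end wall at y = -247 mm (top 72 mm up) to the spring pad's face at y = +35 mm with the pusher home. Gear housing: x -52 to 52, y 84 to 192, 62 mm high
- ratchet_knob (a joint): round knob on a crown ratchet wheel (radius 46 mm, tooth tops 78 mm up). Rad, grows clockwise from above, 0 = pusher fully home (stop), 4.15 far stop. A tooth is 0.785: the pawl has dropped in at 0.785, 1.571, ... (up to 0.07 earlier; the knob can spring back so far). Pawl in: turns forward only. Friction 0.05 N m. Drives the pusher 18 mm a rad, 14 mm a tooth
- knob_grip (a point): middle of the black round fluted knob (40 mm diameter, 102 to 138 mm above the bench), on the vertical knob axis (carrier x = 0, y = 138 mm), 120 mm above the bench; it turns with the knob, and its x axis lies along the white index line on the knob's top. Grip it across its diameter from above
- pawl (a joint): gravity pawl beside the wheel; pivot parallel to the carrier's y axis at x = -74, y = 138 mm, 75 mm up. Rad: about 0 lying between the teeth (up to 0.3 riding over one), grows as its 48 mm arm swings up and over to the carrier's -x side, stop at 1.75. By its own weight it falls back in from below about 0.7 and stays thrown back from above about 1.0; swings freely
- pawl_grip (a point): middle of the pawl's black barrel handle (16 mm diameter, 26 mm long along the carrier's y axis), 31 mm from the pivot. Pawl in: 8 mm to the +x side of the pivot and 30 mm above it; thrown back: 31 mm to its -x side and 3 mm above. It can be pinched across its ends from above and swung round the pivot
- spring_pad (a joint): how far the spring pad on the pusher is pressed in, m: 0 free, 0.028 solid. It starts to yield at about 3 N, then 0.4 N a mm
- pad_face (a point): middle of the spring pad's face, 40 mm above the bench (pad 46 mm wide, 62 mm high); it moves along the carrier's y axis, towards -y as the knob goes forward
- end_wall (a point): middle of the inside of the channel's end wall, 40 mm above the bench: carrier x = 0, y = -247 mm
- dredger_1: steel dredger (seasoning shaker), upright: body 50 mm diameter, 68 mm high; on it a lid 47 mm diameter up to 86 mm, low perforated dome to 95 mm; 0.13 to 0.21 kg, bottom-heavy. Origin: centre of the underside, z up. May be absent
- dredger_2: another such dredger. May be absent
- dredger_3: another such dredger. May be absent
- dredger_4: another such dredger. May be absent
- filler_short: white plastic filler block 50 mm long (y), 46 mm wide (x), 50 mm high: one dredger place. Grip rib on its top 16 mm thick (x), 40 mm long (y), 50 to 84 mm above the underside. Origin: centre of the underside, z up. In the row it stands upright, y along the channel; 0.07 to 0.15 kg
- filler_medium: white plastic filler block 100 mm long (y), 46 mm wide (x), 50 mm high: two dredger places. Grip rib on its top 16 mm thick (x), 40 mm long (y), 50 to 84 mm above the underside. Origin: centre of the underside, z up. In the row it stands upright, y along the channel; 0.07 to 0.15 kg
- filler_long: white plastic filler block 150 mm long (y), 46 mm wide (x), 50 mm high: three dredger places. Grip rib on its top 16 mm thick (x), 40 mm long (y), 50 to 84 mm above the underside. Origin: centre of the underside, z up. In the row it stands upright, y along the channel; 0.07 to 0.15 kg
- spice_a: bystander, leave alone: loose spice jar with a red cap, 45 mm diameter, 106 mm high; origin: centre of the underside
- spice_b: bystander, leave alone: another such jar
- pepper_mill: bystander, leave alone: wooden pepper mill, 58 mm diameter, 160 mm high; origin: centre of the underside

How it is judged:
On the way, in this order (a step that is already met when the one before it is completed fails the run):
1. the pawl is thrown back, clear of the wheel (value of joint pawl above 1 rad), for 0.2 s.
2. the pusher is wound fully home (knob at its zero stop, within 0.08 rad) (value of joint ratchet_knob below 0.08 rad), for 0.2 s.
3. every dredger that is there, and at least one filler block, stand upright on the channel's floor (x of dredger_1 in the frame of carrier between -0.012 and 0.012 m and y of dredger_1 in the frame of carrier between -0.242 and 0.03 m and z of dredger_1 in the frame of carrier between 0.002 and 0.016 m and angle between each of dredger_1, dredger_2, dredger_3, dredger_4's own z axis and vertical below 0.15 rad and x of dredger_2 in the frame of carrier between -0.012 and 0.012 m and y of dredger_2 in the frame of carrier between -0.242 and 0.03 m and z of dredger_2 in the frame of carrier between 0.002 and 0.016 m and x of dredger_3 in the frame of carrier between -0.012 and 0.012 m and y of dredger_3 in the frame of carrier between -0.242 and 0.03 m and z of dredger_3 in the frame of carrier between 0.002 and 0.016 m and x of dredger_4 in the frame of carrier between -0.012 and 0.012 m and y of dredger_4 in the frame of carrier between -0.242 and 0.03 m and z of dredger_4 in the frame of carrier between 0.002 and 0.016 m and ((x of filler_short in the frame of carrier between -0.012 and 0.012 m and y of filler_short in the frame of carrier between -0.242 and 0.03 m and z of filler_short in the frame of carrier between 0.002 and 0.016 m and angle between filler_short's own z axis and vertical below 0.15 rad) or (x of filler_medium in the frame of carrier between -0.012 and 0.012 m and y of filler_medium in the frame of carrier between -0.242 and 0.03 m and z of filler_medium in the frame of carrier between 0.002 and 0.016 m and angle between filler_medium's own z axis and vertical below 0.15 rad) or (x of filler_long in the frame of carrier between -0.012 and 0.012 m and y of filler_long in the frame of carrier between -0.242 and 0.03 m and z of filler_long in the frame of carrier between 0.002 and 0.016 m and angle between filler_long's own z axis and vertical below 0.15 rad))), for 0.2 s.
At the end, for the whole second after the job is handed in: all dredgers present and a filler block stand upright (0.15 rad) and at rest on the channel floor, within 12 mm of its middle line, between end wall and pad; pawl in the wheel (below 0.12 rad), which holds the spring pad pressed in by more than 4 and less than 18 mm (all of step 3 and value of joint spring_pad between 0.004 and 0.018 m and value of joint pawl below 0.12 rad and linear speed of each of dredger_1, dredger_2, dredger_3, dredger_4 below 0.02 m/s); the robot touches nothing.
It fails at once if the spring pad is squeezed solid (beyond 27 mm) (value of joint spring_pad above 0.027 m).
It fails at once if the first spice jar is moved by more than 3 cm or knocked over (distance of spice_a from where it was at the start of the episode above 0.03 m or angle between spice_a's own z axis and vertical above 0.5 rad).
It fails at once if the second spice jar is moved by more than 3 cm or knocked over (distance of spice_b from where it was at the start of the episode above 0.03 m or angle between spice_b's own z axis and vertical above 0.5 rad).
It fails at once if the pepper mill is moved by more than 3 cm or knocked over (distance of pepper_mill from where it was at the start of the episode above 0.03 m or angle between pepper_mill's own z axis and vertical above 0.5 rad).
Of dredger_1, dredger_2, dredger_3, dredger_4 only 2 to 4 are there at a start; the rules pass over those that are not, and their reading is None.
At some moment in a run one of dredger_1, dredger_2, dredger_3, dredger_4, filler_short, filler_medium, filler_long may be knocked a few centimetres aside while the robot is not near it.
It also fails if it takes over 210 s, if anything falls off the work surface, if the arm or the gripper's body presses on something with over 40 N, if the wrist force passes 120 N, or if a joint passes its speed limit or range.

## Working session

There is one attempt and no reset: what is moved stays moved. The work goes in short steps, Python scripts to look and compute and a tool call to move; the robot and the scene stay as the last step left them, time stands still between calls to the robot, and variables do not carry over. Pictures are saved under pics/ and viewed, at most 14 in all, crops included, and the job is handed in when it is done.

Besides the shell and the picture viewer there is one more tool, called in YAML: its name, and indented under it one key for each argument. play_rows: Moves the arm, as the interface text tells. Its arguments: {"type":"object","properties":{"deltas":{"type":"array"}},"required":["deltas"]}

```bash
ls; mkdir -p pics
cat > h.py <<'E'
import numpy as np, cv2
from plant import arm, camera, models
from scipy.spatial.transform import Rotation as R
def ray(p,px,z):
    K=p["camera_matrix"];T=p["T"]
    d=T[:3,:3]@np.linalg.solve(K,[px[0],px[1],1]);o=T[:3,3]
    return o+d*(z-o[2])/d[2]
def proj(p,X):
    T=np.linalg.inv(p["T"]);c=T[:3,:3]@np.array(X)+T[:3,3];u=p["camera_matrix"]@c
    return u[:2]/u[2]
def tool():
    s=arm.read_state();w=s["eef_rot"];return np.array(s["position"]),R.from_quat([w[1],w[2],w[3],w[0]]).as_matrix(),s
E
python3 - <<'E'
from h import *
for n in ["scene","top"]:
    p=camera(n);cv2.imwrite(f"pics/{n}0.png",p["img"]);print(n,p["T"][:3,3].round(3),p["T"][:3,2].round(2))
    for m,z in [("dredger_1",0),("filler_short",0),("filler_medium",0),("filler_long",0),("spice_a",0),("pepper_mill",0),("knob_grip",.12),("pawl_grip",.105),("pad_face",.04),("end_wall",.04),("carrier",0)]:
        for r in models.place_of(p,m)[:5]:
            if r["conf"]>.2: print(m,round(r["conf"],2),np.round(r["position"]),ray(p,r["position"],z)[:2].round(3))
p,M,s=tool();print(p,M.round(3))
E
```

```text
pics
scene [-0.282 -0.725  0.819] [ 0.68  0.47 -0.56]
dredger_1 0.97 [333. 260.] [ 0.547 -0.304]
dredger_1 0.81 [372. 297.] [ 0.481 -0.455]
dredger_1 0.68 [218. 235.] [0.447 0.035]
dredger_1 0.65 [312. 285.] [ 0.431 -0.309]
dredger_1 0.27 [224. 226.] [0.493 0.052]
filler_short 0.69 [265. 197.] [0.693 0.044]
filler_medium 0.91 [233. 193.] [0.651 0.151]
filler_medium 0.51 [306. 220.] [ 0.664 -0.14 ]
filler_long 0.79 [306. 222.] [ 0.656 -0.146]
spice_a 0.95 [386. 266.] [ 0.608 -0.436]
spice_a 0.92 [385. 241.] [ 0.706 -0.389]
spice_a 0.45 [220. 234.] [0.457 0.034]
pepper_mill 0.91 [290. 188.] [0.787 0.007]
knob_grip 0.88 [182. 188.] [0.449 0.165]
pawl_grip 0.59 [169. 198.] [0.402 0.173]
pad_face 0.72 [227. 226.] [0.461 0.006]
end_wall 0.58 [287. 258.] [ 0.444 -0.22 ]
carrier 0.98 [219. 235.] [0.45  0.035]
carrier 0.23 [289. 259.] [ 0.481 -0.201]
top [ 0.353 -0.064  1.29 ] [ 0.19 -0.05 -0.98]
dredger_1 0.74 [336. 221.] [ 0.544 -0.316]
dredger_1 0.74 [335. 255.] [ 0.431 -0.312]
dredger_1 0.63 [375. 240.] [ 0.487 -0.447]
filler_short 0.74 [238. 180.] [0.674 0.019]
filler_short 0.64 [352. 178.] [ 0.696 -0.37 ]
filler_medium 0.56 [191. 176.] [0.679 0.175]
filler_long 0.62 [284. 180.] [ 0.679 -0.137]
filler_long 0.53 [231. 242.] [0.464 0.031]
spice_a 0.8 [368. 201.] [ 0.619 -0.425]
spice_a 0.5 [355. 177.] [ 0.7   -0.382]
pepper_mill 0.56 [235. 147.] [0.788 0.033]
pepper_mill 0.45 [283. 181.] [ 0.676 -0.134]
knob_grip 0.63 [185. 236.] [0.465 0.158]
pawl_grip 0.55 [180. 260.] [0.395 0.17 ]
pad_face 0.55 [232. 243.] [0.456 0.024]
end_wall 0.94 [308. 245.] [ 0.458 -0.219]
carrier 0.94 [231. 246.] [0.449 0.029]
carrier 0.65 [334. 223.] [ 0.539 -0.307]
[0.19227975 0.59467026 0.25325509] [[-0.952  0.308 -0.   ]
 [ 0.308  0.952 -0.   ]
 [-0.    -0.    -1.   ]]
```

View pics/scene0.png

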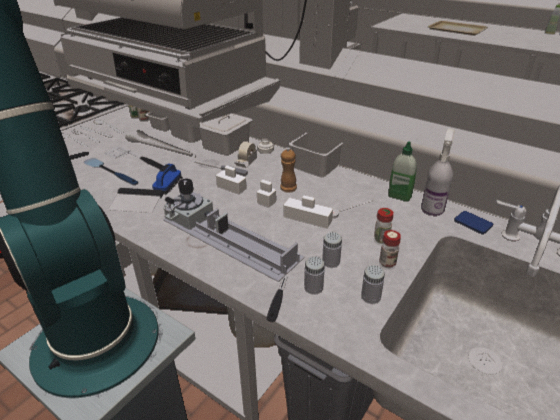

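View pics/top0.png

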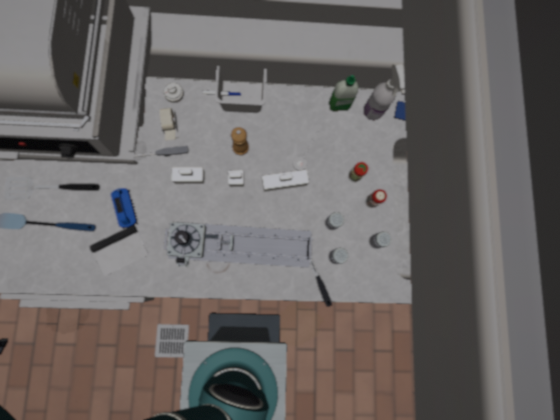

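The scene shows three dredgers at about (333,260), (312,285) and (372,297). The fillers run medium, short, long from left to right, at (233,180), (265,193) and (306,210). The jars are at (385,225) and (390,248), and the mill at (289,170). Three dredgers plus the medium filler make 250 mm. The pawl is on the robot side. I'm moving above the carrier head.

play_rows:
  deltas: [-360, -373, -77, 0, 0, -0.314, 1, -360, -373, -77, 0, 0, -0.314, 1, -360, -373, -77, 0, 0, -0.314, 1, -360, -373, -77, 0, 0, -0.314, 1, -360, -373, -77, 0, 0, -0.314, 1, -360, -373, -77, 0, 0, -0.314, 1, -360, -373, -77, 0, 0, -0.314, 1, -360, -373, -77, 0, 0, -0.314, 1]

```text
t: 2.0
position: [0.3666, 0.2373, 0.3126]
eef_rot: [0.0, -0.001, 1.0, 0.0]
wrist_force: [1.7, 0.5, 0.7]
width: 0.0854
grasp_force: 0.0
```

```bash
cat >> h.py <<'E'
def look(tag,items,save=True,cam="wrist",minc=.2):
    p=camera(cam)
    if save: cv2.imwrite(f"pics/{tag}.png",p["img"])
    for m,z in items:
        for r in models.place_of(p,m)[:4]:
            if r["conf"]>minc: print(m,round(r["conf"],2),np.round(r["position"]),ray(p,r["position"],z)[:2].round(4))
    return p
def go(xyz,yaw):
    "tool shift (mm) and turn to xyz with tool down, tool y axis at world angle yaw (deg)"
    P,M,s=tool();a=np.radians(yaw);y=np.array([np.cos(a),np.sin(a),0]);z=np.array([0,0,-1.]);T=np.c_[np.cross(y,z),y,z]
    d=M.T@(np.array(xyz)-P)*1e3
    print("go",d.round(1),R.from_matrix(M.T@T).as_rotvec().round(3),"at",P.round(4),"t",round(s["t"],2),"w",round(s["width"],4))
E
python3 - <<'E'
from h import *
go((.42,.13,.33),90)
E
```

```text
go [ -53.3 -107.3  -17.4] [0.001 0.    0.001] at [0.3666 0.2373 0.3126] t 2.0 w 0.0854
```

play_rows:
  deltas: [-53, -107, -17, 0, 0, 0, 1, -53, -107, -17, 0, 0, 0, 1, -53, -107, -17, 0, 0, 0, 1, -53, -107, -17, 0, 0, 0, 1]

```text
t: 2.4
position: [0.4205, 0.1296, 0.3297]
eef_rot: [0.001, 0.002, 1.0, 0.0]
wrist_force: [-0.4, 1.4, -0.0]
width: 0.0855
grasp_force: 0.0
```

Run:
```python
from h import *
p=look("w1",[("knob_grip",.12),("pawl_grip",.105),("pad_face",.04),("end_wall",.04),("carrier",0)])
print(p["T"].round(3),p["camera_matrix"][0,0]);go((.42,.13,.33),90)
```

```text
knob_grip 0.89 [306. 215.] [0.4543 0.165 ]
pawl_grip 0.78 [315. 157.] [0.3928 0.1744]
pad_face 0.85 [194. 197.] [0.4575 0.0202]
end_wall 0.85 [ 20. 189.] [ 0.4445 -0.2141]
carrier 0.68 [116. 312.] [ 0.6738 -0.1421]
carrier 0.59 [204. 190.] [0.4581 0.024 ]
[[ 0.004  0.945  0.327  0.334]
 [ 1.    -0.004 -0.001  0.13 ]
 [ 0.     0.327 -0.945  0.451]
 [ 0.     0.     0.     1.   ]] 315.0765139835226
go [-1.1 -3.2 -1.1] [-0.    -0.     0.003] at [0.4189 0.1332 0.3289] t 2.7 w 0.0855
```

View pics/w1.png

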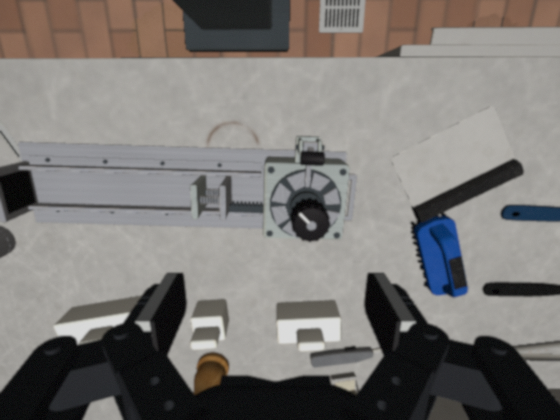

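The wrist view shows the knob at (310,220), its index line pointing up-left. The pawl handle is at (312,158), the pusher pad at (194,197) and the end wall on the left edge. I'm closing in on the pawl.

play_rows:
  deltas: [26, 39, 120, 0, 0, 0, 1, 26, 39, 120, 0, 0, 0, 1, 26, 39, 120, 0, 0, 0, 0.7, 26, 39, 120, 0, 0, 0, 0.7, 26, 39, 120, 0, 0, 0, 0.7]

```text
t: 3.2
position: [0.3936, 0.1714, 0.2099]
eef_rot: [0.0, -0.001, 1.0, -0.0]
wrist_force: [0.8, 0.7, 0.3]
width: 0.0598
grasp_force: 0.0
```

Run:
```python
from h import *
p=look("w2",[("knob_grip",.12),("pawl_grip",.105),("pad_face",.04)])
P,M,s=tool();print(proj(p,P+[0,0,-.003]),proj(p,(P[0],P[1],.105)));go((.393,.174,.108),90)
```

```text
knob_grip 0.79 [269. 301.] [0.4562 0.1671]
pawl_grip 0.94 [274. 220.] [0.3935 0.1706]
pad_face 0.69 [131. 250.] [0.4515 0.0249]
[273.88844556 300.59970258] [274.37807325 220.84515266]
go [  1.3   2.6 102.5] [0.001 0.002 0.001] at [0.3941 0.1712 0.2105] t 3.4 w 0.0597
```

View pics/w2.png

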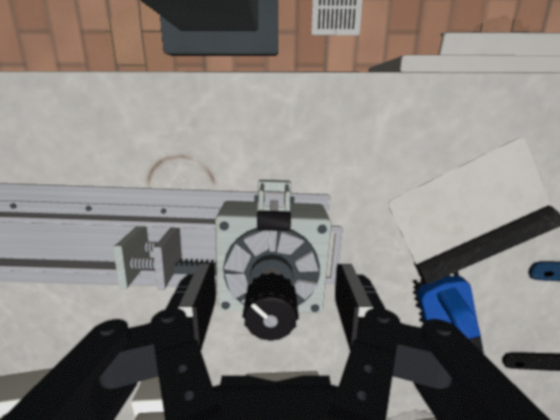

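Pawl handle seen at (274,220), world (0.3935, 0.1706), matching the scene fit. I'll descend and pinch near the tips.

play_rows:
  deltas: [0, -0.5, 50, 0, 0, 0, 0.7, 0, -0.5, 93, 0, 0, 0, 0.7, 0, -0.5, 93, 0, 0, 0, 0.7, 0, -0.5, 93, 0, 0, 0, 0.1, 0, -0.5, 93, 0, 0, 0, 0.1, 0, -0.5, 93, 0, 0, 0, 0.1, 0, -0.5, 93, 0, 0, 0, 0.1]

```text
t: 4.1
position: [0.3948, 0.1705, 0.1185]
eef_rot: [0.002, 0.0, 1.0, 0.001]
wrist_force: [0.8, -8.9, 14.9]
width: 0.0245
grasp_force: 58.1
```

play_rows:
  deltas: [9, 0, -1, 0, 0, 0, 0.1, 18, 0, 1, 0, 0, 0, 0.1, 26, 0, 5, 0, 0, 0, 0.1, 33, 0, 11, 0, 0, 0, 0.1, 34, 0, 12, 0, 0, 0, 0.1, 34, 0, 12, 0, 0, 0, 0.1]

```text
t: 4.7
position: [0.3609, 0.1711, 0.1063]
eef_rot: [0.002, -0.0, 1.0, 0.001]
wrist_force: [1.2, -5.1, 11.8]
width: 0.024
grasp_force: 58.0
```

Release and rise, with a look after.

play_rows:
  deltas: [0, 0, 0, 0, 0, 0, 0.6, 0, 0, 0, 0, 0, 0, 0.6, 0, 0, 0, 0, 0, 0, 0.6, 0, 0, -40, 0, 0, 0, 0.6, -50, -3, -104, 0, 0, 0, 0.7, -63, -3, -104, 0, 0, 0, 0.7, -63, -3, -104, 0, 0, 0, 0.7]

```text
t: 5.4
position: [0.4265, 0.1681, 0.2118]
eef_rot: [0.003, 0.0, 1.0, 0.001]
wrist_force: [-0.7, 0.4, -0.2]
width: 0.0599
grasp_force: 0.0
```

Run:
```python
from h import *
p=look("w3",[("knob_grip",.12),("pawl_grip",.08),("pad_face",.04)])
go((.456,.167,.123),90);P,M,s=tool();print(proj(p,(.456,.167,.138)))
```

```text
knob_grip 0.7 [274. 264.] [0.4576 0.168 ]
pawl_grip 0.97 [278. 176.] [0.3986 0.1709]
pad_face 0.68 [130. 221.] [0.454  0.0246]
go [-34.8  -0.7  84.4] [-0.001 -0.001  0.002] at [0.4213 0.1677 0.2074] t 5.6 w 0.0596
[272.7119643  274.32790524]
```

View pics/w3.png

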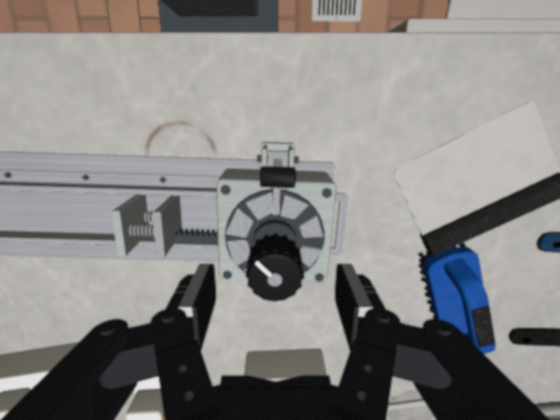

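The picture shows the handle at (278,176), back near the wheel, so the pawl fell back in. I'll pinch again, swing farther and check before releasing.

play_rows:
  deltas: [28, 3, 45, 0, 0, 0, 0.6, 28, 3, 87, 0, 0, 0, 0.6, 28, 3, 87, 0, 0, 0, 0.6, 28, 3, 87, 0, 0, 0, 0.1, 28, 3, 87, 0, 0, 0, 0.1, 28, 3, 87, 0, 0, 0, 0.1, 28, 3, 87, 0, 0, 0, 0.1]

```text
t: 6.3
position: [0.3953, 0.1704, 0.123]
eef_rot: [0.001, 0.0, 1.0, 0.0]
wrist_force: [1.3, -5.8, 1.6]
width: 0.0243
grasp_force: 58.8
```

play_rows:
  deltas: [9, 0, -1, 0, 0, 0, 0.1, 18, 0, 1, 0, 0, 0, 0.1, 26, 0, 5, 0, 0, 0, 0.1, 33, 0, 11, 0, 0, 0, 0.1, 37, 0, 17, 0, 0, 0, 0.1, 38, 0, 18, 0, 0, 0, 0.1, 38, 0, 18, 0, 0, 0, 0.1]

```text
t: 7.0
position: [0.3578, 0.1713, 0.1052]
eef_rot: [0.002, -0.0, 1.0, 0.001]
wrist_force: [-0.9, -3.7, 12.7]
width: 0.0236
grasp_force: 58.4
```

Run:
```python
from h import *
p=look("w4",[("knob_grip",.12),("pawl_grip",.087)])
P,M,s=tool();print(P,s["width"],s["wrist_force"])
```

```text
pawl_grip 0.79 [274. 316.] [0.3793 0.1711]
[0.35794978 0.17125232 0.10535966] 0.024374941481475492 [-1.45912512 -3.6636554  11.65984742]
```

View pics/w4.png

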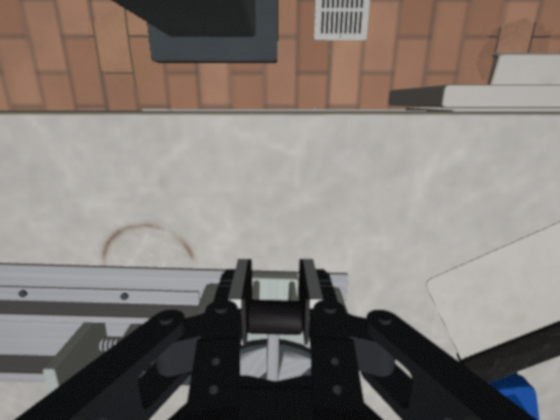

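The handle shows at (274,316) between the pads, still only about 0.7 rad over: it slid in the grip. The bracket at (275,285) fits between the fingers, so I'll carry on along the arc.

play_rows:
  deltas: [6, 0, 3, 0, 0, 0, 0.1, 12, 0, 8, 0, 0, 0, 0.1, 16, 0, 12, 0, 0, 0, 0.1, 18, 0, 16, 0, 0, 0, 0.1, 18, 0, 16, 0, 0, 0, 0.1]

```text
t: 7.65
position: [0.339, 0.1705, 0.0883]
eef_rot: [0.001, -0.0, 1.0, 0.0]
wrist_force: [-0.3, 0.5, -1.2]
width: 0.0088
grasp_force: 0.4
```

Run:
```python
from h import *
p=look("w5",[("pawl_grip",.087)])
P,M,s=tool();print(P,s["width"],s["wrist_force"])
b=models.boxes_of(p,"pawl_grip");print(b[:2])
for z in (.075,.08,.085,.09,.095,.1,.105):print(z,ray(p,(models.place_of(p,"pawl_grip") or [{"position":(274,316)}])[0]["position"],z).round(4))
```

```text
pawl_grip 0.88 [275. 328.] [0.3539 0.1708]
[0.33904298 0.17111194 0.08836481] 0.008704451136697882 [-2.09806154 -0.6685083  -0.04259353]
[{'bbox': [261.0, 308.8, 291.5, 380.8], 'conf': 0.61}]
0.075 [0.3639 0.1708 0.075 ]
0.08 [0.3597 0.1708 0.08  ]
0.085 [0.3556 0.1708 0.085 ]
0.09 [0.3514 0.1708 0.09  ]
0.095 [0.3473 0.1708 0.095 ]
0.1 [0.3432 0.1708 0.1   ]
0.105 [0.339  0.1708 0.105 ]
```

play_rows:
  deltas: [8, 0, 0, 0, 0, 0, 0.1, 8, 0, -40, 0, 0, 0, 0.1, 8, 0, -90, 0, 0, 0, 0.3, -42, 0, -120, 0, 0, 0, 0.7, -87, -2, -120, 0, 0, 0, 0.7, -87, -2, -120, 0, 0, 0, 0.7]

```text
t: 8.75
position: [0.4294, 0.1686, 0.2083]
eef_rot: [0.002, 0.0, 1.0, 0.0]
wrist_force: [-0.0, -0.4, -0.8]
width: 0.0599
grasp_force: 0.0
```

Run:
```python
from h import *
p=look("w6",[("knob_grip",.12),("pawl_grip",.08),("pad_face",.04)])
go((.457,.1675,.123),90)
```

```text
knob_grip 0.65 [271. 261.] [0.4559 0.166 ]
pawl_grip 0.63 [277. 111.] [0.3507 0.1709]
pad_face 0.74 [128. 218.] [0.4518 0.0246]
pad_face 0.65 [284. 362.] [0.6328 0.1792]
go [-33.2  -1.3  83.4] [-0.001 -0.001  0.002] at [0.4239 0.1688 0.2065] t 8.95 w 0.0599
```

View pics/w6.png

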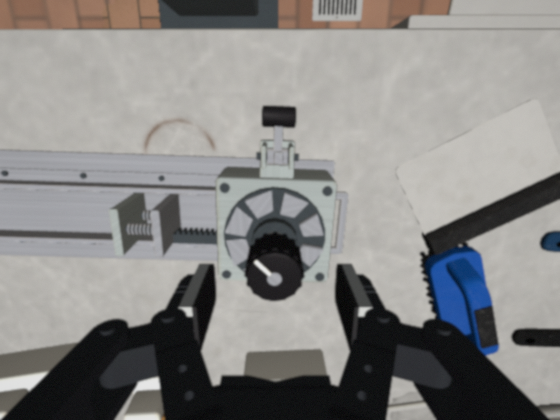

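The handle is now at (277,116), thrown back, and the knob is at (272,265). Next I grip the knob.

play_rows:
  deltas: [-32, -2, 40, 0, 0, 0, 0.7, -32, -2, 83, 0, 0, 0, 0.7, -32, -2, 83, 0, 0, 0, 0.7, -32, -2, 83, 0, 0, 0, 0.3, -32, -2, 83, 0, 0, 0, 0.3, -32, -2, 83, 0, 0, 0, 0.3]

```text
t: 9.55
position: [0.4569, 0.1678, 0.1258]
eef_rot: [0.0, -0.001, 1.0, 0.001]
wrist_force: [-5.4, 4.7, 0.1]
width: 0.0387
grasp_force: 61.8
```

Run:
```python
from h import *
P,M,s=tool();print(P,s["width"],s["wrist_force"].round(1),np.round(s["q"],2),np.round(s["moment"],2))
```

```text
[0.45688669 0.16781086 0.12576357] 0.038697740422873786 [-5.4  4.7  0.1] [-0.68  0.36  0.31  2.07 -0.16  0.73  1.31] [ 0.54  1.04 -0.  ]
```

play_rows:
  deltas: [0, 0, 0, 0, 0, -0.14, 0.3, 0, 0, 0, 0, 0, -0.28, 0.3, 0, 0, 0, 0, 0, -0.42, 0.3, 0, 0, 0, 0, 0, -0.56, 0.3, 0, 0, 0, 0, 0, -0.7, 0.3, 0, 0, 0, 0, 0, -0.84, 0.3, 0, 0, 0, 0, 0, -0.98, 0.3, 0, 0, 0, 0, 0, -1.1, 0.3]

```text
t: 10.35
position: [0.4592, 0.164, 0.1258]
eef_rot: [0.001, -0.524, 0.852, -0.002]
wrist_force: [16.4, -20.5, -10.0]
width: 0.0384
grasp_force: 61.9
```

Run:
```python
from h import *
P,M,s=tool();print(P,s["width"],s["wrist_force"].round(1),np.round(s["q"],2),np.round(s["moment"],2));go((.456,.167,.1255),0)
```

```text
[0.45915573 0.1639662  0.12582412] 0.0384426568078751 [ 16.4 -20.5 -10. ] [-0.47  0.35  0.07  2.06 -0.03  0.73  2.3 ] [-4.07 -2.79 -0.24]
go [-1.3  4.2  0.3] [-2.000e-03  7.000e-03  2.674e+00] at [0.4592 0.164  0.1258] t 10.35 w 0.0384
```

play_rows:
  deltas: [0, 0, 0, 0, 0, 0, 0.7, 0, 0, 0, 0, 0, 0, 0.7, -1.4, -2.7, 0, 0, 0, 0.14, 0.7, -1.4, -2.7, 0, 0, 0, 0.28, 0.7, -1.4, -2.7, 0, 0, 0, 0.42, 0.7, -1.4, -2.7, 0, 0, 0, 0.56, 0.7, -1.4, -2.7, 0, 0, 0, 0.7, 0.7, -1.4, -2.7, 0, 0, 0, 0.84, 0.7]

```text
t: 11.15
position: [0.4604, 0.1675, 0.1252]
eef_rot: [0.001, -0.127, 0.992, 0.0]
wrist_force: [0.2, -0.6, 1.5]
width: 0.0601
grasp_force: 0.0
```

play_rows:
  deltas: [0, 0, 0, 0, 0, 0.14, 0.7, 0, 0, 0, 0, 0, 0.28, 0.7, 0, 0, 0, 0, 0, 0.42, 0.7, 0, 0, 0, 0, 0, 0.56, 0.7, 0, 0, 0, 0, 0, 0.7, 0.7, 0, 0, 0, 0, 0, 0.84, 0.7, 0, 0, 0, 0, 0, 0.98, 0.7, 0, 0, 0, 0, 0, 0.98, 0.7]

```text
t: 11.95
position: [0.4603, 0.1676, 0.1249]
eef_rot: [0.0, 0.353, 0.936, 0.001]
wrist_force: [0.6, 0.4, 0.5]
width: 0.0598
grasp_force: 0.0
```

play_rows:
  deltas: [0, 0, 0, 0, 0, 0, 0.3, 0, 0, 0, 0, 0, 0, 0.3, 0, 0, 0, 0, 0, 0, 0.3]

```text
t: 12.25
position: [0.4612, 0.1682, 0.1252]
eef_rot: [0.001, 0.35, 0.937, 0.001]
wrist_force: [0.7, 6.7, 10.0]
width: 0.0388
grasp_force: 59.6
```

Run:
```python
from h import *
P,M,s=tool();print(P,s["width"],s["wrist_force"].round(1),np.round(s["q"],2),np.round(s["moment"],2));go((.456,.167,.1255),90)
```

```text
[0.46120208 0.16818475 0.12516036] 0.03882149126473006 [ 0.7  6.7 10. ] [-0.81  0.39  0.47  2.07 -0.26  0.74  0.68] [ 1.27 -0.01  0.04]
go [ 3.2 -4.3 -0.4] [ 0.003  0.001 -0.715] at [0.4612 0.1682 0.1252] t 12.25 w 0.0388
```

play_rows:
  deltas: [0, 0, 0, 0, 0, -0.14, 0.3, 0, 0, 0, 0, 0, -0.28, 0.3, 0, 0, 0, 0, 0, -0.42, 0.3, 0, 0, 0, 0, 0, -0.56, 0.3, 0, 0, 0, 0, 0, -0.7, 0.3, 0, 0, 0, 0, 0, -0.84, 0.3, 0, 0, 0, 0, 0, -0.98, 0.3, 0, 0, 0, 0, 0, -1.05, 0.3]

```text
t: 13.05
position: [0.4611, 0.1677, 0.1251]
eef_rot: [0.001, -0.169, 0.986, 0.001]
wrist_force: [-0.0, 2.8, 9.3]
width: 0.0387
grasp_force: 59.4
```

Run:
```python
from h import *
P,M,s=tool();print(P,s["width"],s["wrist_force"].round(1),np.round(s["q"],2),np.round(s["moment"],2));go((.461,.168,.1255),90)
```

```text
[0.4610817  0.167676   0.12514446] 0.038745669653338095 [-0.   2.8  9.3] [-0.61  0.36  0.23  2.06 -0.12  0.73  1.61] [ 0.91  0.1  -0.01]
go [-0.   0.3 -0.4] [0.001 0.002 0.34 ] at [0.4611 0.1677 0.1251] t 13.05 w 0.0387
```

play_rows:
  deltas: [0, 0, 0, 0, 0, -0.05, 0.3, 0, 0, 0, 0, 0, -0.1, 0.3, 0, 0, 0, 0, 0, -0.15, 0.3, 0, 0, 0, 0, 0, -0.2, 0.3, 0, 0, 0, 0, 0, -0.2, 0.3]

```text
t: 13.55
position: [0.4611, 0.1676, 0.1251]
eef_rot: [0.001, -0.265, 0.964, 0.001]
wrist_force: [-0.3, 3.4, 9.9]
width: 0.0385
grasp_force: 59.4
```

Run:
```python
from h import *
P,M,s=tool();print(P,s["width"],s["wrist_force"].round(1),np.round(s["q"],2),np.round(s["moment"],2));go((.461,.168,.1255),90)
```

```text
[0.46114448 0.1675785  0.12514588] 0.038515651766997526 [-0.3  3.4  9.9] [-0.57  0.36  0.19  2.06 -0.1   0.73  1.79] [ 0.84  0.13 -0.4 ]
go [-0.1  0.4 -0.4] [0.001 0.003 0.536] at [0.4611 0.1676 0.1251] t 13.55 w 0.0385
```

play_rows:
  deltas: [0, 0, 0, 0, 0, -0.1, 0.3, 0, 0, 0, 0, 0, -0.1, 0.3, 0, 0, 0, 0, 0, -0.1, 0.3]

```text
t: 13.85
position: [0.4611, 0.1675, 0.1251]
eef_rot: [0.001, -0.312, 0.95, 0.0]
wrist_force: [0.6, 2.4, 9.1]
width: 0.0388
grasp_force: 62.0
```

Run:
```python
from h import *
P,M,s=tool();print(np.round(s["moment"],2))
```

```text
[ 0.59 -0.    0.05]
```

play_rows:
  deltas: [0, 0, 0, 0, 0, 0, 0.8, 0, 0, 0, 0, 0, 0, 0.8, 0, 0, -50, 0, 0, 0, 0.8, 0, 0, -100, 0, 0, 0.14, 0.8, 0, 0, -150, 0, 0, 0.28, 0.8, 0, 0, -170, 0, 0, 0.42, 0.8, 0, 0, -170, 0, 0, 0.56, 0.8, 0, 0, -170, 0, 0, 0.6, 0.8]

```text
t: 14.65
position: [0.4603, 0.1669, 0.2948]
eef_rot: [0.001, -0.013, 1.0, 0.0]
wrist_force: [-0.1, 0.4, -0.7]
width: 0.0685
grasp_force: 0.0
```

Run:
```python
from h import *
p=look("w7",[("knob_grip",.12),("pawl_grip",.08),("pad_face",.04),("end_wall",.04),("filler_medium",0),("filler_medium",.05)])
q=look("t7",[("end_wall",.04),("pad_face",.04),("filler_medium",0),("filler_long",0),("dredger_1",0)],cam="top")
q=look("s7",[("end_wall",.04),("pad_face",.04),("filler_medium",0),("dredger_1",0)],cam="scene")
go((.46,.167,.3),90)
```

```text
knob_grip 0.68 [277. 191.] [0.4563 0.1688]
pawl_grip 0.74 [282.  78.] [0.3525 0.1718]
pawl_grip 0.56 [276. 193.] [0.47   0.1683]
pad_face 0.86 [192. 168.] [0.4526 0.0669]
filler_medium 0.97 [280. 301.] [0.6668 0.1805]
filler_medium 0.97 [280. 301.] [0.6316 0.1786]
end_wall 0.76 [308. 246.] [ 0.4544 -0.2185]
pad_face 0.61 [219. 244.] [0.4522 0.0662]
filler_long 0.93 [282. 185.] [ 0.6602 -0.1297]
dredger_1 0.87 [377. 244.] [ 0.4735 -0.454 ]
dredger_1 0.73 [331. 222.] [ 0.5419 -0.2979]
dredger_1 0.66 [334. 258.] [ 0.42   -0.3084]
end_wall 0.8 [287. 260.] [ 0.4358 -0.2242]
end_wall 0.47 [332. 259.] [ 0.5075 -0.3204]
pad_face 0.71 [213. 220.] [0.4573 0.0613]
filler_medium 0.91 [230. 190.] [0.6581 0.1713]
dredger_1 0.96 [372. 298.] [ 0.4775 -0.4563]
dredger_1 0.78 [314. 286.] [ 0.4321 -0.3137]
go [ 0.3  0.1 -5.9] [-0.     0.     0.031] at [0.4603 0.1669 0.2941] t 15.55 w 0.0681
```

View pics/w7.png

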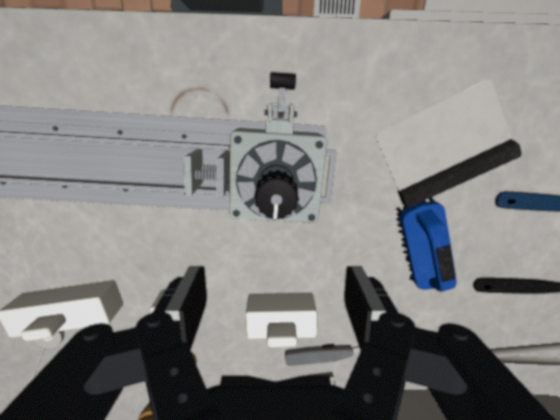

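The pad is home: its face is at (192,168), y 0.0665 against 0.065 expected, and the pawl handle is back at (283,80). The medium filler is at (282,300) with its rib along y. I'll turn the tool by 90° and go above it.

play_rows:
  deltas: [-203, 17, 40, 0, 0, 1.6, 0.8, -203, 17, 40, 0, 0, 1.6, 0.8, -203, 17, 40, 0, 0, 1.6, 0.8, -203, 17, 40, 0, 0, 1.6, 0.8, -203, 17, 40, 0, 0, 1.6, 0.8, -203, 17, 40, 0, 0, 1.6, 0.8, -203, 17, 40, 0, 0, 1.6, 0.8, -203, 17, 40, 0, 0, 1.6, 0.8]

```text
t: 16.35
position: [0.6627, 0.1902, 0.2537]
eef_rot: [-0.0, 0.554, 0.832, -0.0]
wrist_force: [-0.1, 0.3, 0.1]
width: 0.0683
grasp_force: 0.0
```

Run:
```python
from h import *
go((.665,.178,.25),0)
```

```text
go [-12.2  -2.6   3.7] [-0.     0.     0.396] at [0.6627 0.1902 0.2537] t 16.35 w 0.0683
```

play_rows:
  deltas: [-12, -3, 4, 0, 0, 0.14, 0.8, -12, -3, 4, 0, 0, 0.28, 0.8, -12, -3, 4, 0, 0, 0.396, 0.8, -12, -3, 4, 0, 0, 0.396, 0.8]

```text
t: 16.75
position: [0.6645, 0.1782, 0.2498]
eef_rot: [0.0, 0.706, 0.709, -0.0]
wrist_force: [-0.6, -0.4, -0.0]
width: 0.068
grasp_force: 0.0
```

Run:
```python
from h import *
p=look("w8",[("filler_medium",0),("carrier",0)])
go((.665,.178,.25),0)
for n in ("filler_medium",):print(models.boxes_of(p,n)[:2])
```

```text
filler_medium 0.85 [282. 172.] [0.6707 0.1827]
carrier 0.59 [120. 285.] [0.4523 0.0257]
go [-0.1  0.4 -0. ] [-0.    0.    0.01] at [0.6645 0.1781 0.25  ] t 16.9 w 0.0685
[{'bbox': [261.6, 129.9, 308.6, 228.1], 'conf': 0.92}]
```

View pics/w8.png

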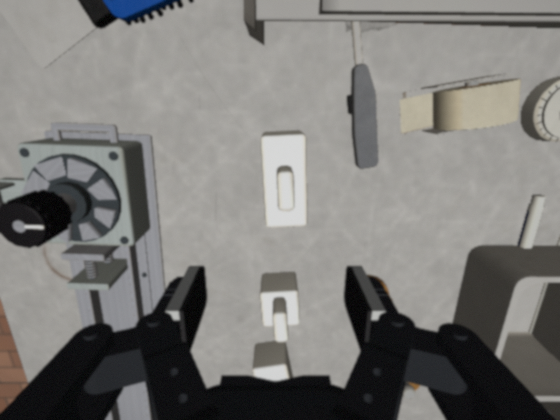

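The medium filler's top has corners (263,132), (304,131), (307,225) and (266,228), with the rib at about (286,188).

Run:
```python
from h import *
p=camera("wrist")
c=[ray(p,x,.05)[:2] for x in [(263,132),(304,131),(307,225),(266,228)]]
print(np.round(c,4),np.mean(c,0).round(4),ray(p,(286,188),.084).round(4),ray(p,(285,172),0).round(4))
u=(c[0]+c[1]-c[2]-c[3]);print(np.degrees(np.arctan2(-u[0],u[1])))
# rails: white-top edges, line fit not needed; carrier edge right side
a=ray(p,(152,160),.03);b=ray(p,(158,400),.03);print(a,b)
```

```text
[[0.6499 0.2335]
 [0.6906 0.2349]
 [0.6977 0.1345]
 [0.6528 0.1306]] [0.6727 0.1834] [0.6726 0.1854 0.084 ] [0.6742 0.1826 0.    ]
2.82861230192769
[0.5284195 0.2010676 0.03     ] [ 0.49575919 -0.14743504  0.03      ]
```

play_rows:
  deltas: [5, 8, 50, 0, 0, -0.04, 0.8, 5, 8, 100, 0, 0, -0.04, 0.8, 5, 8, 150, 0, 0, -0.04, 0.6, 5, 8, 172, 0, 0, -0.04, 0.5, 5, 8, 172, 0, 0, -0.04, 0, 5, 8, 172, 0, 0, -0.04, 0, 5, 8, 172, 0, 0, -0.04, 0, 5, 8, 172, 0, 0, -0.04, 0]

```text
t: 17.8
position: [0.6733, 0.1832, 0.0799]
eef_rot: [0.0, 0.691, 0.723, 0.001]
wrist_force: [0.4, 0.2, -0.8]
width: 0.015
grasp_force: 60.9
```

play_rows:
  deltas: [0, 0, -50, 0, 0, 0, 0, 0, 0, -100, 0, 0, 0, 0, -20, -20, -145, 0, 0, 0.07, 0, -303, -230, -160, 0, 0, 0.07, 0, -303, -230, -160, 0, 0, 0.07, 0, -303, -230, -160, 0, 0, 0.07, 0, -303, -230, -160, 0, 0, 0.07, 0, -303, -230, -160, 0, 0, 0.07, 0]

```text
t: 18.6
position: [0.5138, -0.0451, 0.2339]
eef_rot: [0.0, 0.715, 0.699, 0.001]
wrist_force: [0.9, -0.8, -0.5]
width: 0.015
grasp_force: 61.0
```

Run:
```python
from h import *
go((.457,-.13,.24),-1.5)
```

```text
go [-86.2 -54.8  -6.3] [ 0.002 -0.001  0.003] at [ 0.5138 -0.0451  0.2339] t 18.6 w 0.015
```

play_rows:
  deltas: [-86, -55, -6, 0, 0, 0, 0, -86, -55, -6, 0, 0, 0, 0, -86, -55, -6, 0, 0, 0, 0, -86, -55, -6, 0, 0, 0, 0, -86, -55, -6, 0, 0, 0, 0]

```text
t: 19.1
position: [0.4586, -0.1277, 0.2394]
eef_rot: [0.0, 0.715, 0.699, 0.001]
wrist_force: [-0.1, 0.2, -0.8]
width: 0.0151
grasp_force: 60.8
```

Run:
```python
from h import *
p=look("w9",[("knob_grip",.12),("pad_face",.04),("carrier",0)])
go((.457,-.13,.24),-1.5)
```

```text
pad_face 0.51 [449. 344.] [ 0.671  -0.3387]
carrier 0.95 [269.  27.] [0.454  0.0281]
carrier 0.74 [277. 235.] [ 0.4574 -0.2008]
go [-2.4 -1.4 -1.2] [-0.     0.     0.004] at [ 0.4584 -0.1277  0.2388] t 19.3 w 0.0153
```

View pics/w9.png

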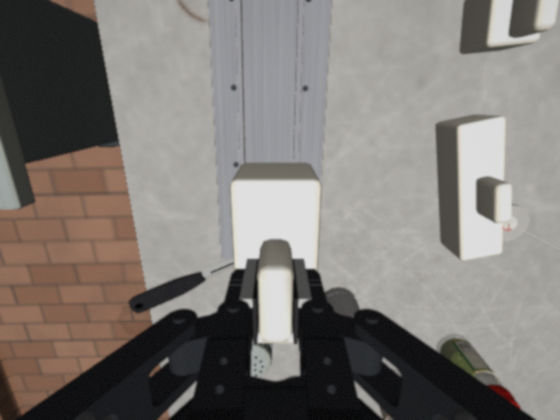

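The filler in hand shows at (276,215), with the channel behind it and bolts at (233,87), (306,88), (231,0) and (308,0). I'll use the rail lines to measure the midline.

Run:
```python
from h import *
p=camera("wrist");g=cv2.cvtColor(p["img"],cv2.COLOR_BGR2GRAY)
for r in (30,60,110,140):
    l=g[r-6:r+7,200:345].mean(0);d=np.diff(cv2.GaussianBlur(l[None].astype(np.float32),(5,1),0)[0])
    k=[i for i in range(1,len(d)-1) if abs(d[i])>3 and abs(d[i])>=abs(d[i-1]) and abs(d[i])>abs(d[i+1])]
    print(r,[(200+i+.5,int(d[i])) for i in k])
for a,b in [((233,87),(306,88)),((231,1),(308,1))]:
    for z in(.008,.03):
        A,B=ray(p,a,z)[:2],ray(p,b,z)[:2];print(z,A.round(4),B.round(4),((A+B)/2).round(4),np.linalg.norm(A-B).round(4))
```

```text
30 [(208.5, -5), (240.5, -11), (243.5, 9), (295.5, -4), (298.5, 5), (331.5, 5)]
60 [(240.5, -8), (244.5, 7), (294.5, -4), (297.5, 5), (329.5, 5)]
110 [(212.5, -5), (242.5, -8), (245.5, 8), (293.5, -3), (296.5, 3), (326.5, 5)]
140 [(214.5, -4), (242.5, -9), (245.5, 8), (323.5, 4)]
0.008 [ 0.4146 -0.0282] [ 0.4906 -0.0309] [ 0.4526 -0.0296] 0.0761
0.03 [ 0.4173 -0.0291] [ 0.4886 -0.0317] [ 0.453  -0.0304] 0.0713
0.008 [0.4178 0.0489] [0.4919 0.0472] [0.4548 0.048 ] 0.0741
0.03 [0.4203 0.0431] [0.4898 0.0415] [0.455  0.0423] 0.0695
```

Run:
```python
from h import *
p=camera("wrist");P,M,s=tool();g=cv2.cvtColor(p["img"],cv2.COLOR_BGR2GRAY)
print(P,p["T"][:3,3],p["T"][:3,:3].round(4))
for n,px,z in [("rib",(275,290),P[2]+.006),("block top near",(276,185),P[2]-.028)]:
    print(n,ray(p,px,z).round(4))
print(proj(p,P),np.linalg.inv(np.block([[M,P[:,None]],[np.zeros(3),1]]))@p["T"])
l=g[200:230,215:340].mean(0).astype(int);print(l.tolist())
```

```text
[ 0.45825716 -0.12790086  0.23878844] [ 0.45796535 -0.04333859  0.36005824] [[ 9.997e-01 -2.210e-02 -7.700e-03]
 [-2.340e-02 -9.451e-01 -3.260e-01]
 [-1.000e-04  3.261e-01 -9.453e-01]]
rib [ 0.4562 -0.119   0.2448]
block top near [ 0.4575 -0.082   0.2108]
[280.0660665  299.33463588] [[-3.13511680e-04 -9.45437712e-01 -3.25802752e-01  8.44967251e-02]
 [ 9.99999929e-01 -3.64130670e-04  9.43859735e-05 -2.27699524e-03]
 [-2.07870833e-04 -3.25802700e-01  9.45437760e-01 -1.21294464e-01]
 [ 0.00000000e+00  0.00000000e+00  0.00000000e+00  1.00000000e+00]]
[171, 172, 170, 165, 158, 153, 151, 151, 152, 154, 156, 155, 155, 154, 152, 151, 163, 188, 211, 219, 221, 222, 222, 222, 223, 223, 223, 223, 223, 223, 223, 223, 223, 223, 223, 223, 223, 223, 223, 223, 223, 223, 223, 223, 223, 223, 223, 223, 223, 223, 223, 223, 223, 223, 223, 223, 223, 223, 223, 223, 223, 223, 223, 223, 223, 222, 223, 223, 223, 223, 223, 223, 223, 223, 223, 223, 223, 223, 223, 223, 223, 223, 223, 223, 223, 223, 223, 223, 223, 223, 223, 223, 223, 223, 223, 223, 223, 222, 222, 221, 220, 218, 212, 197, 173, 160, 164, 170, 172, 172, 172, 172, 172, 172, 172, 172, 172, 173, 173, 173, 173, 173, 173, 173, 172]
```

play_rows:
  deltas: [50, -3, 0, 0, 0, 0.008, 0, 100, -5, 40, 0, 0, 0.008, 0, 123, -5.5, 88, 0, 0, 0.008, 0, 123, -5.5, 88, 0, 0, 0.008, 0, 123, -5.5, 120, 0, 0, 0.008, 0, 123, -5.5, 120, 0, 0, 0.008, 0]

```text
t: 20.0
position: [0.4538, -0.005, 0.1163]
eef_rot: [-0.001, 0.718, 0.696, -0.002]
wrist_force: [-0.1, -0.9, 0.1]
width: 0.015
grasp_force: 60.8
```

Run:
```python
from h import *
go((.4555,-.005,.0885),-1.7);print(tool()[2]["wrist_force"])
```

```text
go [ 0.1  1.8 27.8] [-0.005  0.002 -0.001] at [ 0.4538 -0.005   0.1163] t 20.0 w 0.015
[-0.05399526 -0.86224676  0.05821972]
```

play_rows:
  deltas: [0, 1.2, 10, 0, 0, 0, 0, 0, 1.2, 18, 0, 0, 0, 0, 0, 1.2, 25, 0, 0, 0, 0, 0, 1.2, 27, 0, 0, 0, 0, 0, 1.2, 27, 0, 0, 0, 0]

```text
t: 20.5
position: [0.4567, -0.0054, 0.0919]
eef_rot: [-0.0, 0.718, 0.696, -0.0]
wrist_force: [-0.1, -0.0, -1.3]
width: 0.015
grasp_force: 60.9
```

Run:
```python
from h import *
go((.4555,-.005,.0885),-1.7);print(tool()[2]["wrist_force"])
```

```text
go [ 0.4 -1.2  3.4] [-0.     0.    -0.003] at [ 0.4567 -0.0054  0.0919] t 20.5 w 0.015
[-0.13379121 -0.00559651 -1.31968683]
```

play_rows:
  deltas: [0, -0.5, 3.5, 0, 0, 0, 0, 0, -0.5, 3.5, 0, 0, 0, 0, 0, -0.5, 4.5, 0, 0, 0, 0, 0, -0.5, 4.5, 0, 0, 0, 0.6, 0, -0.5, 4.5, 0, 0, 0, 0.6, 0, -0.5, 4.5, 0, 0, 0, 0.6]

```text
t: 21.1
position: [0.4563, -0.0053, 0.0875]
eef_rot: [0.0, 0.718, 0.696, 0.0]
wrist_force: [0.2, -0.7, 0.7]
width: 0.0513
grasp_force: 0.0
```

Run:
```python
from h import *
go((.54,-.29,.28),0);print(tool()[2]["wrist_force"])
```

```text
go [-281.9   92.8 -192.5] [ 0.     0.    -0.032] at [ 0.4563 -0.0053  0.0875] t 21.1 w 0.0513
[ 0.22161553 -0.74663162  0.65938374]
```

play_rows:
  deltas: [0, 0, -50, 0, 0, 0, 0.8, 0, 0, -100, 0, 0, 0, 0.8, -30, 5, -140, 0, 0, 0, 0.9, -80, 12, -170, 0, 0, 0, 0.9, -414, 46, -210, 0, 0, 0, 1, -414, 46, -210, 0, 0, 0, 1, -414, 46, -210, 0, 0, 0, 1, -414, 46, -210, 0, 0, 0, 1]

```text
t: 21.9
position: [0.4786, -0.2776, 0.279]
eef_rot: [0.0, 0.718, 0.696, 0.0]
wrist_force: [0.9, 0.8, 0.3]
width: 0.0858
grasp_force: 0.0
```

play_rows:
  deltas: [-150, 16, -14, 0, 0, -0.03, 1, -150, 16, -14, 0, 0, -0.03, 1, -150, 16, -14, 0, 0, -0.03, 1, -150, 16, -14, 0, 0, -0.03, 1]

```text
t: 22.3
position: [0.4872, -0.4326, 0.2925]
eef_rot: [0.0, 0.71, 0.704, -0.002]
wrist_force: [0.4, -0.1, 0.1]
width: 0.0855
grasp_force: 0.0
```

Run:
```python
from h import *
p=look("w10",[("dredger_1",0),("spice_a",0),("filler_medium",.008)])
for n in ("dredger_1",):
  for b in models.boxes_of(p,n)[:5]:print(b)
go((.49,-.42,.30),0)
```

```text
dredger_1 0.83 [273. 179.] [ 0.4812 -0.4473]
dredger_1 0.81 [220.  72.] [ 0.4186 -0.3155]
dredger_1 0.75 [319.  53.] [ 0.5382 -0.2955]
spice_a 0.78 [377. 165.] [ 0.6194 -0.4304]
spice_a 0.63 [443. 123.] [ 0.6982 -0.3774]
{'bbox': [247.7, 163.5, 294.2, 216.0], 'conf': 0.9}
{'bbox': [298.4, 16.3, 352.5, 77.5], 'conf': 0.86}
{'bbox': [183.3, 36.5, 248.5, 89.5], 'conf': 0.75}
go [ 4.8 -0.5 -7.5] [ 0.    -0.001 -0.   ] at [ 0.4905 -0.4248  0.2925] t 22.55 w 0.0857
```

View pics/w10.png

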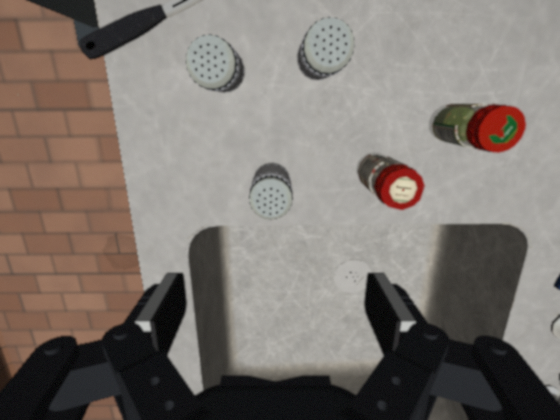

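Dredger lids sit at (271,197), (328,44) and (212,62), and the jars at (400,187) and (498,128), clear of the fingers.

Run:
```python
from h import *
p=camera("wrist")
for c in [(271,197),(328,44),(212,62)]:print(ray(p,c,.088).round(4))
go((.482+.000,-.45,.063),0)
```

```text
[ 0.4839 -0.4378  0.088 ]
[ 0.5374 -0.2901  0.088 ]
[ 0.429  -0.3052  0.088 ]
go [-25.4  -8.7 229.6] [ 0.    -0.001 -0.   ] at [ 0.4906 -0.4247  0.2926] t 22.6 w 0.0853
```

play_rows:
  deltas: [-16, -6.5, 45, 0, 0, 0, 1, -16, -6.5, 90, 0, 0, 0, 1, -16, -6.5, 135, 0, 0, 0, 1, -16, -6.5, 180, 0, 0, 0, 1, -16, -6.5, 229, 0, 0, 0, 1, -16, -6.5, 229, 0, 0, 0, 1, -16, -6.5, 229, 0, 0, 0, 0.4, -16, -6.5, 229, 0, 0, 0, 0.4]

```text
t: 23.4
position: [0.4846, -0.4429, 0.0666]
eef_rot: [0.002, 0.708, 0.707, 0.0]
wrist_force: [-0.5, -0.7, -0.2]
width: 0.0589
grasp_force: 0.0
```

play_rows:
  deltas: [0, 0, 0, 0, 0, 0, 0.4, 0, 0, 0, 0, 0, 0, 0.4, 0, 0, 0, 0, 0, 0, 0.4]

```text
t: 23.7
position: [0.4845, -0.4432, 0.0668]
eef_rot: [0.002, 0.708, 0.706, 0.0]
wrist_force: [-2.7, 2.3, 14.6]
width: 0.0483
grasp_force: 59.8
```

Run:
```python
from h import *
P,M,s=tool();print(P,s["width"],s["grasp_force"],s["wrist_force"],s["moment"])
```

```text
[ 0.48448047 -0.44323681  0.06677652] 0.048299878565151576 59.83843982219696 [-2.71863635  2.27182287 14.57495806] [0.44267954 0.39213683 0.05491764]
```

play_rows:
  deltas: [0, 0, -50, 0, 0, 0, 0.4, 0, 0, -100, 0, 0, 0, 0.4, 40, -4, -135, 0, 0, 0, 0.4, 85, -8, -143, 0, 0, 0, 0.4, 130, -12, -143, 0, 0, 0, 0.4, 180, -16, -143, 0, 0, 0, 0.4, 230, -20, -143, 0, 0, 0, 0.4, 280, -25, -143, 0, 0, 0, 0.4]

```text
t: 24.5
position: [0.4588, -0.161, 0.2078]
eef_rot: [0.001, 0.708, 0.706, 0.001]
wrist_force: [2.1, 0.5, -0.4]
width: 0.0483
grasp_force: 63.0
```

play_rows:
  deltas: [40, -3, 0, 0, 0, 0, 0.4, 79, -6, 0, 0, 0, 0, 0.4, 79, -6, 35, 0, 0, 0, 0.4, 79, -6, 80, 0, 0, 0, 0.4, 79, -6, 95, 0, 0, 0, 0.4, 79, -6, 95, 0, 0, 0, 0.4, 79, -6, 95, 0, 0, 0, 0.4]

```text
t: 25.2
position: [0.4538, -0.0841, 0.113]
eef_rot: [0.001, 0.708, 0.706, 0.001]
wrist_force: [0.5, 0.3, -0.6]
width: 0.048
grasp_force: 62.9
```

Run:
```python
from h import *
go((.4532,-.083,.075),0);print(tool()[2]["wrist_force"])
p=look("w11",[("filler_medium",.008),("dredger_1",.008)])
```

```text
go [ 1.1 -0.7 38. ] [ 0.002 -0.    -0.003] at [ 0.4538 -0.0841  0.113 ] t 25.2 w 0.048
[ 0.4936683   0.30255226 -0.63307279]
filler_medium 0.61 [279. 112.] [ 0.4547 -0.0065]
dredger_1 0.79 [278. 247.] [ 0.4538 -0.1083]
```

View pics/w11.png

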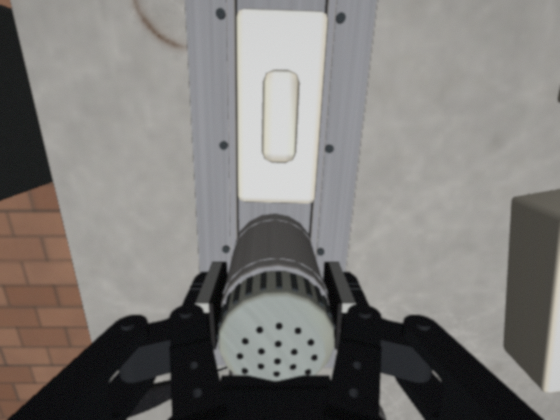

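The filler sits in the channel at (280,107) with a gap, and the held dredger at (275,290) lines up between bolts (225,248) and (321,251). Lowering now.

Run:
```python
from h import *
p=camera("wrist")
for c in [(276.2,147),(273,250),(280,12)]:print(ray(p,c,.008).round(4),ray(p,c,.03).round(4))
for c in [(238,200),(316,201)]:print(ray(p,c,.058).round(4))
```

```text
[ 0.4529 -0.03    0.008 ] [ 0.4528 -0.027   0.03  ]
[ 0.4503 -0.111   0.008 ] [ 0.4504 -0.1001  0.03  ]
[0.4554 0.0534 0.008 ] [0.4551 0.0483 0.03  ]
[ 0.4302 -0.0539  0.058 ]
[ 0.4759 -0.0547  0.058 ]
```

play_rows:
  deltas: [0.5, -0.7, 15, 0, 0, 0, 0.4, 0.5, -0.7, 25, 0, 0, 0, 0.4, 0.5, -0.7, 30, 0, 0, 0, 0.4, 0.5, -0.7, 34, 0, 0, 0, 0.4, 0.5, -0.7, 34, 0, 0, 0, 0.4]

```text
t: 25.9
position: [0.4524, -0.0834, 0.0774]
eef_rot: [-0.0, 0.708, 0.706, -0.0]
wrist_force: [0.5, 0.0, -1.6]
width: 0.0483
grasp_force: 62.9
```

Run:
```python
from h import *
go((.4532,-.083,.075),0);print(tool()[2]["wrist_force"])
```

```text
go [0.4 0.8 2.4] [-0.     0.    -0.002] at [ 0.4524 -0.0834  0.0774] t 25.9 w 0.0483
[ 0.52126192  0.02840894 -1.55626933]
```

play_rows:
  deltas: [0, 0, 3, 0, 0, 0, 0.4, 0, 0, 3, 0, 0, 0, 0.4, 0, 0, 3, 0, 0, 0, 0.8, 0, 0, 3, 0, 0, 0, 0.8, 0, 0, 3, 0, 0, 0, 0.8, 0, 0, -45, 0, 0, 0, 0.8, 0, 0, -90, 0, 0, 0, 1, -20, 0, -130, 0, 0, 0, 1]

```text
t: 26.7
position: [0.4524, -0.1021, 0.2092]
eef_rot: [-0.0, 0.707, 0.707, -0.0]
wrist_force: [0.8, 0.4, 0.7]
width: 0.0853
grasp_force: 0.0
```

Run:
```python
from h import *
go((.539,-.294,.21),0)
```

```text
go [-191.9   86.6   -0.9] [-0.001 -0.     0.   ] at [ 0.4524 -0.1021  0.2092] t 26.7 w 0.0853
```

play_rows:
  deltas: [-48, 22, 0, 0, 0, 0, 1, -96, 44, 0, 0, 0, 0, 1, -144, 66, 0, 0, 0, 0, 1, -193, 87, 0, 0, 0, 0, 1, -193, 87, 0, 0, 0, 0, 1, -193, 87, 0, 0, 0, 0, 1]

```text
t: 27.3
position: [0.5386, -0.2987, 0.2071]
eef_rot: [0.0, 0.709, 0.705, -0.001]
wrist_force: [-0.6, 0.5, 0.0]
width: 0.0852
grasp_force: 0.0
```

Run:
```python
from h import *
p=look("w12",[("dredger_1",0)]);[print(b) for b in models.boxes_of(p,"dredger_1")[:4]]
look("t12",[("dredger_1",.0)],cam="top")
go((.539,-.294,.063),0)
P,M,s=tool();print(proj(p,(.539,-.294,.088)),proj(p,(.539,-.294,0)))
```

```text
dredger_1 0.85 [171. 198.] [ 0.4224 -0.3131]
dredger_1 0.81 [274. 182.] [ 0.5345 -0.2966]
{'bbox': [109.4, 176.8, 197.6, 251.5], 'conf': 0.74}
dredger_1 0.62 [268. 247.] [ 0.451  -0.0923]
dredger_1 0.62 [332. 254.] [ 0.4333 -0.3044]
go [  0.9  -0.2 144.7] [ 0.    -0.001 -0.   ] at [ 0.5392 -0.295   0.2077] t 27.55 w 0.0851
[278.48697484 206.10973332] [277.69465894 180.09358204]
```

play_rows:
  deltas: [0, -1, 45, 0, 0, 0, 1, 0, -1, 90, 0, 0, 0, 1, 0, -1, 141, 0, 0, 0, 1, 0, -1, 141, 0, 0, 0, 1, 0, -1, 141, 0, 0, 0, 0.4, 0, -1, 141, 0, 0, 0, 0.4, 0, -1, 141, 0, 0, 0, 0.4, 0, -1, 141, 0, 0, 0, 0.4]

```text
t: 28.35
position: [0.5392, -0.2971, 0.0696]
eef_rot: [0.002, 0.708, 0.706, 0.001]
wrist_force: [-3.2, 2.5, 15.2]
width: 0.0484
grasp_force: 59.4
```

Run:
```python
from h import *
P,M,s=tool();print(P,s["width"],s["grasp_force"],s["wrist_force"],s["moment"])
```

```text
[ 0.53922881 -0.29709086  0.06958691] 0.0483558728854186 59.431071281433105 [-3.24119074  2.51509468 15.19123689] [ 0.44157978  0.76846569 -0.03198654]
```

play_rows:
  deltas: [0, 0, -50, 0, 0, 0, 0.4, 0, 0, -100, 0, 0, 0, 0.4, 0, 0, -135, 0, 0, 0, 0.4, 36, -30, -135, 0, 0, 0, 0.4, 72, -60, -135, 0, 0, 0, 0.4, 108, -89, -135, 0, 0, 0, 0.4, 108, -89, -135, 0, 0, 0, 0.4, 108, -89, -100, 0, 0, 0, 0.4]

```text
t: 29.15
position: [0.4517, -0.1874, 0.1705]
eef_rot: [0.003, 0.707, 0.707, 0.004]
wrist_force: [1.4, 0.0, -2.8]
width: 0.0482
grasp_force: 63.8
```

Run:
```python
from h import *
go((.450,-.189,.0776),0)
p=look("w13",[("filler_medium",.008),("dredger_1",.008)])
```

```text
go [-1.7 -2.6 92.9] [ 0.009 -0.001  0.001] at [ 0.4517 -0.1874  0.1705] t 29.15 w 0.0482
dredger_1 0.8 [273. 240.] [ 0.4493 -0.2317]
dredger_1 0.62 [276.  88.] [ 0.4518 -0.0918]
```

View pics/w13.png

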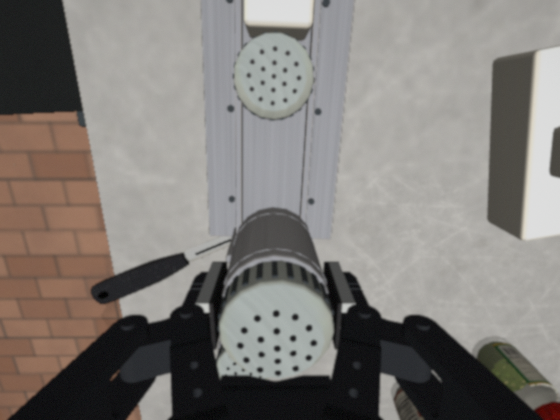

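The placed dredger's lid is at (275,77), next to the filler. The held one is at (275,290), and the flange ends at row 236.

Run:
```python
from h import *
p=camera("wrist")
print(ray(p,(274,77),.096),ray(p,(271.5,199.5),.01),ray(p,(271,236),.0));go((.450,-.189,.0776),0)
```

```text
[ 0.44609939 -0.09093489  0.096     ] [ 0.4430284  -0.18956478  0.01      ] [ 0.44213539 -0.23065023  0.        ]
go [-0.1  0.7 90.1] [ 0.     0.    -0.003] at [ 0.4492 -0.1889  0.1677] t 29.35 w 0.0476
```

Run:
```python
from h import *
p=look("w14",[("dredger_1",.008)])
g=cv2.cvtColor(p["img"],cv2.COLOR_BGR2GRAY)
c=cv2.HoughCircles(cv2.medianBlur(g[:160],5),cv2.HOUGH_GRADIENT,1,60,param1=80,param2=20,minRadius=32,maxRadius=46);print(c)
for q in (c[0][:3] if c is not None else []):print(ray(p,q[:2],.094))
```

```text
dredger_1 0.7 [276. 238.] [ 0.4475 -0.2308]
dredger_1 0.6 [280.  85.] [ 0.451  -0.0914]
dredger_1 0.42 [416. 390.] [ 0.6113 -0.425 ]
[[[274.5  71.5  43.2]]]
[ 0.44701509 -0.08842998  0.094     ]
```

The placed dredger sits about 5 mm further from the filler than planned, because it was off-centre in the pads. So I'll lower this one beside it and slide it along, pushing both toward the filler.

play_rows:
  deltas: [38, 1.5, 0, 0, 0, 0, 0.4, 38, 1.5, 40, 0, 0, 0, 0.4, 38, 1.5, 65, 0, 0, 0, 0.4, 38, 1.5, 75, 0, 0, 0, 0.4, 38, 1.5, 80, 0, 0, 0, 0.4, 38, 1.5, 85, 0, 0, 0, 0.4, 38, 1.5, 88, 0, 0, 0, 0.4, 38, 1.5, 88, 0, 0, 0, 0.4]

```text
t: 30.25
position: [0.451, -0.1504, 0.0789]
eef_rot: [0.0, 0.708, 0.706, 0.0]
wrist_force: [0.2, -0.2, -1.4]
width: 0.0481
grasp_force: 63.8
```

Run:
```python
from h import *
go((.4512,-.150,.079),0);print(tool()[2]["wrist_force"])
```

```text
go [ 0.4  0.2 -0.1] [ 0.001  0.    -0.002] at [ 0.451  -0.1504  0.0789] t 30.25 w 0.0481
[ 0.16957193 -0.20982039 -1.39152903]
```

Inside the rails without side force. Slide 17 mm, set down, release.

play_rows:
  deltas: [5, 0.2, 0, 0, 0, 0, 0.4, 10, 0.4, 0, 0, 0, 0, 0.4, 14, 0.5, 0, 0, 0, 0, 0.4, 17, 0.6, 0, 0, 0, 0, 0.4, 17, 0.6, 2, 0, 0, 0, 0.4, 17, 0.6, 2, 0, 0, 0, 0.8, 17, 0.6, 2, 0, 0, 0, 0.8, 17, 0.6, 2, 0, 0, 0, 0.8]

```text
t: 31.05
position: [0.4515, -0.1332, 0.0765]
eef_rot: [0.0, 0.708, 0.706, -0.0]
wrist_force: [0.5, 0.4, 0.6]
width: 0.0681
grasp_force: 0.0
```

play_rows:
  deltas: [0, 0, -50, 0, 0, 0, 0.8, 0, 0, -100, 0, 0, 0, 1, 0, 0, -135, 0, 0, 0, 1, -45, -5, -135, 0, 0, 0, 1, -90, -10, -135, 0, 0, 0, 1, -135, -15, -135, 0, 0, 0, 1, -178, -21, -135, 0, 0, 0, 1, -178, -21, -135, 0, 0, 0, 1]

```text
t: 31.85
position: [0.4276, -0.3169, 0.2119]
eef_rot: [0.001, 0.71, 0.704, -0.001]
wrist_force: [-0.5, 0.0, 1.3]
width: 0.0855
grasp_force: 0.0
```

Run:
```python
from h import *
p=camera("wrist");p=look("w15",[("dredger_1",0),("dredger_1",.008)])
print([ (b["bbox"],round(b["conf"],2)) for b in models.boxes_of(p,"dredger_1")[:4]])
look("s15",[("dredger_1",0)],cam="scene")
go((.43,-.311,.066),0)
```

```text
dredger_1 0.89 [270. 184.] [ 0.4211 -0.3153]
dredger_1 0.89 [270. 184.] [ 0.4213 -0.3132]
[([275.8, 0.0, 325.2, 16.5], 0.77), ([241.9, 157.9, 306.0, 233.1], 0.65), ([232.3, 2.3, 367.4, 106.3], 0.6)]
dredger_1 0.97 [315. 287.] [ 0.4284 -0.3184]
dredger_1 0.9 [265. 253.] [ 0.4611 -0.132 ]
go [ -1.   -0.7 145.6] [ 0. -0. -0.] at [ 0.4306 -0.3101  0.2116] t 32.2 w 0.0853
```

View pics/w15.png

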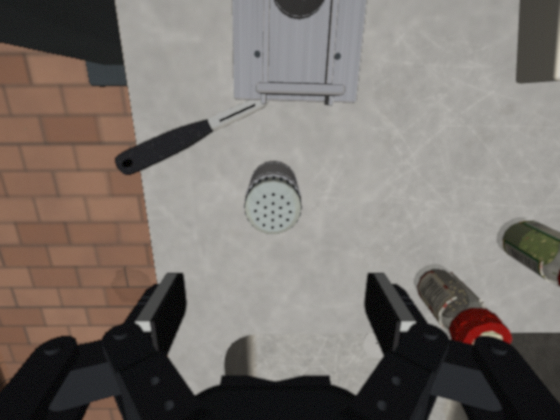

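The last dredger's lid is at (272,205), almost under the gripper. The end wall is at row 90, and the row starts at the top edge.

play_rows:
  deltas: [-2, -4, 45, 0, 0, 0, 1, -2, -4, 90, 0, 0, 0, 1, -2, -4, 145, 0, 0, 0, 1, -2, -4, 145, 0, 0, 0, 1, -2, -4, 145, 0, 0, 0, 0.4, -2, -4, 145, 0, 0, 0, 0.4, -2, -4, 145, 0, 0, 0, 0.4, -2, -4, 145, 0, 0, 0, 0.4]

```text
t: 33.0
position: [0.4273, -0.3139, 0.0691]
eef_rot: [0.002, 0.708, 0.706, 0.001]
wrist_force: [-4.0, 2.9, 16.5]
width: 0.0478
grasp_force: 59.2
```

Run:
```python
from h import *
P,M,s=tool();print(P,s["width"],s["grasp_force"],s["wrist_force"],s["moment"])
```

```text
[ 0.42725584 -0.31390958  0.06914345] 0.047779961745669126 59.201788902282715 [-3.95836253  2.88037429 16.46759523] [0.4555961  0.63785787 0.06342112]
```

play_rows:
  deltas: [0, 0, -50, 0, 0, 0, 0.4, 0, 0, -100, 0, 0, 0, 0.4, 0, 0, -135, 0, 0, 0, 0.4, 40, 7, -135, 0, 0, 0, 0.4, 80, 14, -135, 0, 0, 0, 0.4, 126, 22, -135, 0, 0, 0, 0.4, 126, 22, -120, 0, 0, 0, 0.4, 126, 22, -100, 0, 0, 0, 0.4]

```text
t: 33.8
position: [0.45, -0.1852, 0.1681]
eef_rot: [0.001, 0.706, 0.708, 0.002]
wrist_force: [0.2, -0.1, -1.7]
width: 0.048
grasp_force: 63.9
```

Run:
```python
from h import *
p=camera("wrist");p=look("w16",[("dredger_1",.008)])
g=cv2.cvtColor(p["img"],cv2.COLOR_BGR2GRAY)
c=cv2.HoughCircles(cv2.medianBlur(g[:250],5),cv2.HOUGH_GRADIENT,1,60,param1=80,param2=20,minRadius=32,maxRadius=60);print(c)
for q in (c[0][:3] if c is not None else []):print(ray(p,q[:2],.094))
go((.450,-.1875,.077),0)
```

```text
dredger_1 0.94 [269. 239.] [ 0.4401 -0.2262]
dredger_1 0.65 [283.  81.] [ 0.4526 -0.0854]
dredger_1 0.62 [277. 143.] [ 0.4477 -0.1351]
[[[278.5 158.5  36. ]
  [286.5  70.5  45. ]]]
[ 0.44809419 -0.13402349  0.094     ]
[ 0.45238365 -0.08460774  0.094     ]
go [-0.3  1.9 90.2] [-0.    -0.    -0.002] at [ 0.4481 -0.1872  0.1672] t 33.95 w 0.0481
```

View pics/w16.png

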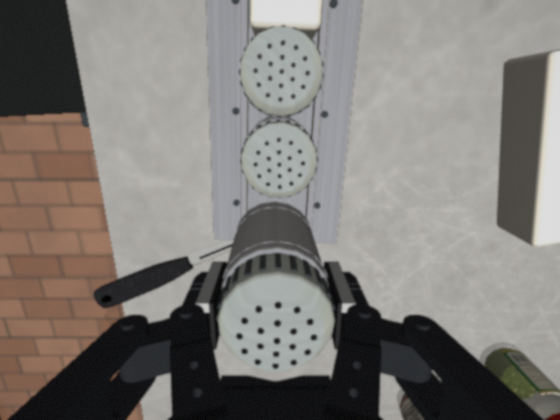

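Two dredgers are in the row at (281,70) and (279,158). I'm lowering the third into the last place.

play_rows:
  deltas: [-2, 1.7, 40, 0, 0, 0, 0.4, -2, 1.7, 60, 0, 0, 0, 0.4, -2, 1.7, 70, 0, 0, 0, 0.4, -2, 1.7, 76, 0, 0, 0, 0.4, -2, 1.7, 82, 0, 0, 0, 0.4, -2, 1.7, 87, 0, 0, 0, 0.4, -2, 1.7, 87, 0, 0, 0, 0.4]

```text
t: 34.65
position: [0.4501, -0.1892, 0.0796]
eef_rot: [0.0, 0.708, 0.706, 0.0]
wrist_force: [0.4, -0.3, -0.9]
width: 0.0479
grasp_force: 63.8
```

Run:
```python
from h import *
go((.450,-.1895,.077),0);P,M,s=tool();print(s["wrist_force"],s["moment"])
```

```text
go [-0.3 -0.1  2.6] [ 0.     0.    -0.002] at [ 0.4501 -0.1892  0.0796] t 34.65 w 0.0479
[ 0.42661956 -0.25175516 -0.92774097] [ 0.02293264 -0.02729411 -0.01232998]
```

play_rows:
  deltas: [0, 0, 3, 0, 0, 0, 0.4, 0, 0, 3, 0, 0, 0, 0.4, 0, 0, 3, 0, 0, 0, 0.8, 0, 0, 3, 0, 0, 0, 0.8, 0, 0, 3, 0, 0, 0, 0.8, 0, 0, -47, 0, 0, 0, 0.8, 0, 0, -97, 0, 0, 0, 1, -40, 0, -147, 0, 0, 0, 1]

```text
t: 35.45
position: [0.4507, -0.2179, 0.2176]
eef_rot: [-0.0, 0.706, 0.708, 0.0]
wrist_force: [2.1, -0.3, -0.4]
width: 0.0858
grasp_force: 0.0
```

play_rows:
  deltas: [-10, 0, -40, 0, 0, 0, 1, -10, 0, -40, 0, 0, 0, 1, -10, 0, -40, 0, 0, 0, 1]

```text
t: 35.75
position: [0.4502, -0.2304, 0.2559]
eef_rot: [0.0, 0.708, 0.706, 0.001]
wrist_force: [-0.0, 0.6, -0.7]
width: 0.0857
grasp_force: 0.0
```

Run:
```python
from h import *
p=camera("wrist");p=look("w17",[("dredger_1",.008),("filler_medium",.008),("end_wall",.04),("pad_face",.04)])
look("s17",[("dredger_1",.008),("filler_medium",.008),("end_wall",.04),("pad_face",.04)],cam="scene")
go((.45,-.17,.26),90)
```

```text
dredger_1 0.93 [272. 141.] [ 0.4445 -0.1888]
dredger_1 0.84 [277.  90.] [ 0.4494 -0.1335]
dredger_1 0.66 [278.  44.] [ 0.4514 -0.0883]
end_wall 0.89 [276. 171.] [ 0.4482 -0.2171]
dredger_1 0.85 [281. 261.] [ 0.4523 -0.1935]
dredger_1 0.67 [251. 246.] [ 0.4573 -0.0852]
dredger_1 0.57 [267. 253.] [ 0.4591 -0.1408]
filler_medium 0.64 [230. 239.] [ 0.4452 -0.0134]
end_wall 0.92 [287. 259.] [ 0.4394 -0.2217]
end_wall 0.32 [386. 266.] [ 0.5637 -0.4499]
go [60.4 -0.  -4.6] [-0.    -0.    -1.573] at [ 0.4499 -0.2304  0.2554] t 36.3 w 0.0852
```

View pics/w17.png

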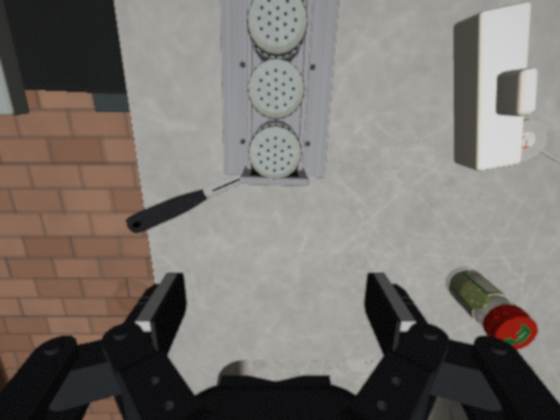

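The picture shows all three dredgers upright in the row at (277,20), (276,88) and (275,152), with the end wall at row 178. I've passed the 14-picture viewing limit, so from here I'll use numbers only. Next is the pawl.

play_rows:
  deltas: [50, -13, 0, 0, 0, -0.14, 0.7, 100, -25, 0, 0, 0, -0.28, 0.7, 150, -37, 0, 0, 0, -0.42, 0.7, 200, -49, 0, 0, 0, -0.56, 0.7, 250, -61, 0, 0, 0, -0.7, 0.7, 300, -73, 0, 0, 0, -0.84, 0.7, 350, -85, 0, 0, 0, -0.98, 0.7, 400, -97, 0, 0, 0, -1.12, 0.7]

```text
t: 37.1
position: [0.3555, 0.1603, 0.2559]
eef_rot: [0.0, 0.222, 0.975, 0.001]
wrist_force: [1.8, -0.8, 0.8]
width: 0.0598
grasp_force: 0.0
```

Run:
```python
from h import *
go((.370,.1715,.21),90)
```

```text
go [-8.2 16.3 45.9] [ 0.001  0.    -0.447] at [0.3555 0.1603 0.2559] t 37.1 w 0.0598
```

play_rows:
  deltas: [-8, 16, 46, 0, 0, -0.14, 0.7, -8, 16, 46, 0, 0, -0.28, 0.7, -8, 16, 46, 0, 0, -0.42, 0.7, -8, 16, 46, 0, 0, -0.447, 0.7, -8, 16, 46, 0, 0, -0.447, 0.7]

```text
t: 37.6
position: [0.3707, 0.1693, 0.2097]
eef_rot: [0.0, 0.004, 1.0, 0.0]
wrist_force: [-0.0, 0.7, -0.2]
width: 0.0598
grasp_force: 0.0
```

Run:
```python
from h import *
p=camera("wrist");p=look("w18",[("pawl_grip",.08),("knob_grip",.12)])
for b in models.boxes_of(p,"pawl_grip")[:2]:print(b)
go((.352,.1715,.081),90)
```

```text
pawl_grip 0.79 [278. 186.] [0.3502 0.1724]
knob_grip 0.82 [273. 326.] [0.4567 0.167 ]
{'bbox': [264.4, 179.2, 295.4, 243.5], 'conf': 0.75}
{'bbox': [1.1, 181.0, 344.6, 363.7], 'conf': 0.64}
go [ 18.7   1.9 128.8] [ 0.     0.    -0.008] at [0.3707 0.1694 0.2098] t 37.85 w 0.0598
```

play_rows:
  deltas: [17, 2, 45, 0, 0, -0.008, 0.7, 17, 2, 90, 0, 0, -0.008, 0.7, 17, 2, 129, 0, 0, -0.008, 0.7, 17, 2, 129, 0, 0, -0.008, 0.7, 17, 2, 129, 0, 0, -0.008, 0.1, 17, 2, 129, 0, 0, -0.008, 0.1, 17, 2, 129, 0, 0, -0.008, 0.1, 17, 2, 129, 0, 0, -0.008, 0.1]

```text
t: 38.65
position: [0.3546, 0.1716, 0.0825]
eef_rot: [0.001, -0.001, 1.0, 0.001]
wrist_force: [-1.1, -7.4, 13.2]
width: 0.0249
grasp_force: 58.0
```

Run:
```python
from h import *
P,M,s=tool();print(P,s["width"],s["grasp_force"],s["wrist_force"])
```

```text
[0.35455571 0.17161087 0.0825056 ] 0.024859587407414608 58.03973972797394 [-1.08178323 -7.43696447 13.22885576]
```

play_rows:
  deltas: [-2, 0, -8, 0, 0, 0, 0.1, -6, 0, -15, 0, 0, 0, 0.1, -11, 0, -21, 0, 0, 0, 0.1, -17, 0, -25, 0, 0, 0, 0.1, -23, 0, -27, 0, 0, 0, 0.1, -28, 0, -28, 0, 0, 0, 0.1, -28, 0, -28, 0, 0, 0, 0.1]

```text
t: 39.35
position: [0.3802, 0.171, 0.1091]
eef_rot: [-0.002, -0.001, 1.0, -0.0]
wrist_force: [-14.4, -4.5, 2.4]
width: 0.0245
grasp_force: 59.0
```

Run:
```python
from h import *
P,M,s=tool();print(P,s["width"],s["grasp_force"],s["wrist_force"])
p=look("w19",[("pawl_grip",.105)])
```

```text
[0.38020928 0.17100582 0.10910433] 0.024483231871826605 59.01108205318451 [-14.40869388  -4.45159994   2.41572767]
pawl_grip 0.59 [277. 272.] [0.3669 0.1723]
```

play_rows:
  deltas: [-5, 0, 0, 0, 0, 0, 0.1, -10, 0, 0, 0, 0, 0, 0.1, -14, 0, 1, 0, 0, 0, 0.1, -16, 0, 1, 0, 0, 0, 0.1, -16, 0, 1, 0, 0, 0, 0.1]

```text
t: 39.95
position: [0.3969, 0.1708, 0.1081]
eef_rot: [-0.001, -0.001, 1.0, -0.0]
wrist_force: [-8.5, -8.2, -0.5]
width: 0.024
grasp_force: 58.5
```

Run:
```python
from h import *
P,M,s=tool();print(P,s["width"],s["grasp_force"],s["wrist_force"])
p=look("w20",[("pawl_grip",.105)])
```

```text
[0.3968518  0.17080677 0.10814741] 0.023985948935986573 58.509015161544085 [-8.51726585 -8.21711033 -0.51011685]
pawl_grip 0.76 [277. 269.] [0.3814 0.1721]
```

play_rows:
  deltas: [0, 0, 0, 0, 0, 0, 0.7, 0, 0, 0, 0, 0, 0, 0.7, 0, 0, 0, 0, 0, 0, 0.7, 0, 0, -50, 0, 0, 0, 0.7, 0, 0, -100, 0, 0, 0, 0.7, -30, 3, -100, 0, 0, 0, 0.7, -30, 3, -100, 0, 0, 0, 0.7]

```text
t: 40.75
position: [0.4307, 0.1758, 0.2104]
eef_rot: [0.003, -0.001, 1.0, 0.002]
wrist_force: [-1.2, 0.4, -0.7]
width: 0.0599
grasp_force: 0.0
```

Run:
```python
from h import *
p=camera("wrist");p=look("w21",[("pawl_grip",.105),("knob_grip",.12),("pad_face",.04)])
look("t21",[("pawl_grip",.105),("pad_face",.04),("filler_medium",.008),("dredger_1",.008)],cam="top")
go((.461,.168,.1255),90);print(np.round(tool()[2]["q"],2))
```

```text
pawl_grip 0.92 [268. 171.] [0.3903 0.1703]
knob_grip 0.83 [262. 262.] [0.4561 0.1661]
pad_face 0.97 [160. 222.] [0.4563 0.0627]
pawl_grip 0.62 [244. 246.] [ 0.4421 -0.0158]
pawl_grip 0.47 [177. 261.] [0.3918 0.1775]
pad_face 0.61 [219. 240.] [0.4633 0.0662]
filler_medium 0.63 [246. 245.] [ 0.4555 -0.02  ]
filler_medium 0.52 [266. 248.] [ 0.4478 -0.0834]
dredger_1 0.8 [266. 242.] [ 0.4645 -0.0841]
dredger_1 0.76 [297. 248.] [ 0.4489 -0.1861]
dredger_1 0.47 [283. 249.] [ 0.4438 -0.139 ]
go [-33.6  -6.5  81.8] [-0.    -0.     0.002] at [0.4274 0.1745 0.2073] t 41.25 w 0.0598
[-1.03  0.21  0.65  2.07 -0.16  0.91  1.28]
```

Pawl is in (66 mm from the knob axis). Grip the knob.

play_rows:
  deltas: [-33, -6.5, 40, 0, 0, 0, 0.7, -33, -6.5, 82, 0, 0, 0, 0.7, -33, -6.5, 82, 0, 0, 0, 0.7, -33, -6.5, 82, 0, 0, 0, 0.7, -33, -6.5, 82, 0, 0, 0, 0.3, -33, -6.5, 82, 0, 0, 0, 0.3, -33, -6.5, 82, 0, 0, 0, 0.3]

```text
t: 41.95
position: [0.4613, 0.168, 0.1278]
eef_rot: [0.001, -0.001, 1.0, 0.001]
wrist_force: [-5.1, -7.3, 16.8]
width: 0.0387
grasp_force: 58.2
```

Run:
```python
from h import *
P,M,s=tool();print(P,s["width"],s["wrist_force"].round(1),np.round(s["moment"],2));go((.461,.168,.1255),90)
```

```text
[0.46128802 0.16802701 0.12781812] 0.03867784378288222 [-5.1 -7.3 16.8] [-1.84  0.98  0.04]
go [ 0.3 -0.   2.3] [0.001 0.002 0.002] at [0.4613 0.168  0.1278] t 41.95 w 0.0387
```

play_rows:
  deltas: [0, 0, 0, 0, 0, 0.12, 0.3, 0, 0, 0, 0, 0, 0.24, 0.3, 0, 0, 0, 0, 0, 0.36, 0.3, 0, 0, 0, 0, 0, 0.48, 0.3, 0, 0, 0, 0, 0, 0.6, 0.3, 0, 0, 0, 0, 0, 0.72, 0.3, 0, 0, 0, 0, 0, 0.81, 0.3, 0, 0, 0, 0, 0, 0.81, 0.3]

```text
t: 42.75
position: [0.4614, 0.1683, 0.1278]
eef_rot: [0.001, 0.395, 0.919, 0.001]
wrist_force: [-3.8, -6.3, 20.4]
width: 0.039
grasp_force: 59.2
```

Run:
```python
from h import *
P,M,s=tool();print(P,s["width"],s["wrist_force"].round(1),np.round(s["moment"],2));go((.461,.168,.1255),90)
```

```text
[0.46139337 0.16833643 0.1278038 ] 0.03903414429001253 [-3.8 -6.3 20.4] [-1.65  1.12 -0.08]
go [ 0.  -0.5  2.3] [ 0.003  0.001 -0.811] at [0.4614 0.1683 0.1278] t 42.75 w 0.039
```

play_rows:
  deltas: [0, 0, 0, 0, 0, 0.12, 0.3, 0, 0, 0, 0, 0, 0.24, 0.3, 0, 0, 0, 0, 0, 0.36, 0.3, 0, 0, 0, 0, 0, 0.48, 0.3, 0, 0, 0, 0, 0, 0.6, 0.3, 0, 0, 0, 0, 0, 0.72, 0.3, 0, 0, 0, 0, 0, 0.79, 0.3, 0, 0, 0, 0, 0, 0.79, 0.3]

```text
t: 43.55
position: [0.4616, 0.1685, 0.1278]
eef_rot: [0.0, 0.717, 0.697, 0.002]
wrist_force: [-1.6, -5.5, 20.8]
width: 0.0385
grasp_force: 59.5
```

Run:
```python
from h import *
P,M,s=tool();print(P,s["width"],s["wrist_force"].round(1),np.round(s["moment"],2));go((.461,.168,.1255),90)
look("t22",[("pad_face",.04),("filler_medium",.008),("dredger_1",.008)],cam="scene")
```

```text
[0.46164372 0.16846165 0.12778799] 0.03854939001802134 [-1.6 -5.5 20.8] [-1.21  0.74 -0.03]
go [-0.5 -0.6  2.3] [ 0.003  0.    -1.6  ] at [0.4616 0.1685 0.1278] t 43.55 w 0.0385
pad_face 0.4 [220. 224.] [0.4534 0.0277]
filler_medium 0.97 [232. 239.] [ 0.4501 -0.0188]
dredger_1 0.97 [278. 261.] [ 0.4489 -0.1865]
dredger_1 0.78 [256. 246.] [ 0.4622 -0.0971]
```

play_rows:
  deltas: [0, 0, 0, 0, 0, 0.1, 0.3, 0, 0, 0, 0, 0, 0.2, 0.3, 0, 0, 0, 0, 0, 0.3, 0.3, 0, 0, 0, 0, 0, 0.4, 0.3, 0, 0, 0, 0, 0, 0.4, 0.3]

```text
t: 44.25
position: [0.4618, 0.1684, 0.1278]
eef_rot: [-0.0, 0.842, 0.54, 0.002]
wrist_force: [-0.4, -5.9, 19.5]
width: 0.0388
grasp_force: 59.7
```

Run:
```python
from h import *
P,M,s=tool();print(s["wrist_force"].round(1),np.round(s["moment"],2));go((.461,.168,.1255),90)
```

```text
[-0.4 -5.9 19.5] [-1.16  0.46  0.05]
go [-0.7 -0.6  2.3] [ 0.004 -0.    -2.002] at [0.4618 0.1684 0.1278] t 44.25 w 0.0388
```

play_rows:
  deltas: [0, 0, 0, 0, 0, 0.1, 0.3, 0, 0, 0, 0, 0, 0.2, 0.3, 0, 0, 0, 0, 0, 0.3, 0.3, 0, 0, 0, 0, 0, 0.42, 0.3, 0, 0, 0, 0, 0, 0.42, 0.3]

```text
t: 44.75
position: [0.4619, 0.1683, 0.1278]
eef_rot: [-0.0, 0.936, 0.352, 0.002]
wrist_force: [0.6, -5.9, 19.8]
width: 0.0386
grasp_force: 60.2
```

Run:
```python
from h import *
P,M,s=tool();print(s["wrist_force"].round(1),np.round(s["moment"],2));go((.461,.168,.1255),90)
```

```text
[ 0.6 -5.9 19.8] [-1.25  0.09  0.11]
go [-0.9 -0.4  2.3] [ 5.000e-03 -1.000e-03 -2.422e+00] at [0.4619 0.1683 0.1278] t 44.75 w 0.0386
```

play_rows:
  deltas: [0, 0, 0, 0, 0, 0, 0.8, 0, 0, 0, 0, 0, 0, 0.8, 0, 0, 0, 0, 0, 0, 0.8, 0, 0, -50, 0, 0, 0, 0.8, 0, 0, -100, 0, 0, -0.14, 0.8, 0, 0, -150, 0, 0, -0.28, 0.8, 0, 0, -170, 0, 0, -0.42, 0.8, 0, 0, -170, 0, 0, -0.56, 0.8]

```text
t: 45.55
position: [0.4617, 0.1686, 0.2988]
eef_rot: [-0.001, 0.799, 0.601, 0.003]
wrist_force: [1.0, -0.4, -1.5]
width: 0.0684
grasp_force: 0.0
```

play_rows:
  deltas: [0, 0, 0, 0, 0, -0.14, 0.8, 0, 0, 0, 0, 0, -0.28, 0.8, 0, 0, 0, 0, 0, -0.42, 0.8, 0, 0, 0, 0, 0, -0.56, 0.8, 0, 0, 0, 0, 0, -0.7, 0.8, 0, 0, 0, 0, 0, -0.84, 0.8, 0, 0, 0, 0, 0, -0.98, 0.8, 0, 0, 0, 0, 0, -1.12, 0.8]

```text
t: 46.35
position: [0.4605, 0.1681, 0.2958]
eef_rot: [-0.0, 0.358, 0.934, 0.0]
wrist_force: [-0.1, -0.5, 0.3]
width: 0.0681
grasp_force: 0.0
```

play_rows:
  deltas: [0, 0, 0, 0, 0, -0.14, 0.8, 60, 0, 0, 0, 0, -0.28, 0.8, 70, -50, 0, 0, 0, -0.42, 0.8, 70, -100, 0, 0, 0, -0.56, 0.8, 70, -120, 0, 0, 0, -0.74, 0.8, 70, -120, 0, 0, 0, -0.74, 0.8]

```text
t: 46.95
position: [0.3258, 0.1241, 0.2958]
eef_rot: [-0.001, -0.004, 1.0, 0.003]
wrist_force: [0.8, 0.3, 0.3]
width: 0.068
grasp_force: 0.0
```

Run:
```python
from h import *
p=camera("wrist");p=look("w23",[("pawl_grip",.105),("knob_grip",.12),("pad_face",.04),("dredger_1",.008),("filler_medium",.008)])
look("t23",[("pawl_grip",.105),("pad_face",.04),("filler_medium",.008),("dredger_1",.008)],cam="top")
look("s23",[("pawl_grip",.105),("pad_face",.04),("filler_medium",.008),("dredger_1",.008)],cam="scene")
go((.40,.08,.3),90)
g=p["img"];u,v=proj(p,(.457,.166,.138));print(u,v)
P=p
k=cv2.cvtColor(g,cv2.COLOR_BGR2GRAY)[int(v)-35:int(v)+35,int(u)-35:int(u)+35]
m=(k>150).astype(np.uint8);n,l,s,c=cv2.connectedComponentsWithStats(m);print([(s[i].tolist(),c[i].round(1).tolist()) for i in range(1,n) if s[i][4]>8])
```

```text
pawl_grip 0.6 [314. 249.] [0.3936 0.1703]
knob_grip 0.57 [311. 306.] [0.456  0.1685]
pad_face 0.62 [203. 269.] [0.4558 0.0312]
dredger_1 0.62 [ 49. 252.] [ 0.4478 -0.1959]
dredger_1 0.58 [123. 254.] [ 0.4512 -0.0903]
dredger_1 0.58 [ 87. 250.] [ 0.4446 -0.1404]
filler_medium 0.76 [174. 256.] [ 0.4531 -0.0169]
pawl_grip 0.48 [175. 260.] [0.3945 0.1845]
pad_face 0.44 [226. 245.] [0.4508 0.0422]
filler_medium 0.95 [248. 244.] [ 0.4593 -0.026 ]
filler_medium 0.23 [231. 183.] [0.6577 0.0405]
dredger_1 0.76 [297. 249.] [ 0.448  -0.1871]
dredger_1 0.62 [286. 246.] [ 0.4539 -0.1505]
dredger_1 0.51 [265. 246.] [ 0.452  -0.0823]
pawl_grip 0.62 [170. 199.] [0.4005 0.1683]
pawl_grip 0.31 [378. 240.] [ 0.573  -0.4155]
pad_face 0.48 [224. 224.] [0.4615 0.0212]
filler_medium 0.87 [233. 241.] [ 0.4435 -0.0264]
dredger_1 0.79 [267. 255.] [ 0.4523 -0.1453]
dredger_1 0.63 [279. 262.] [ 0.448  -0.1888]
dredger_1 0.55 [252. 246.] [ 0.4562 -0.0876]
go [-71.8 -46.6  -4.4] [-0.     0.     0.002] at [0.3281 0.1265 0.2956] t 47.8 w 0.0685
310.7512669125308 316.8435832873101
[([0, 0, 12, 4, 39], [5.8, 1.2]), ([0, 5, 70, 65, 2550], [33.1, 46.0]), ([25, 28, 17, 14, 77], [33.7, 35.2])]
```

Run:
```python
from h import *
p=camera("wrist");u,v=map(int,proj(p,(.457,.166,.138)))
k=cv2.cvtColor(p["img"],cv2.COLOR_BGR2GRAY)[v-35:v+35,u-35:u+35]
n,l,s,c=cv2.connectedComponentsWithStats((k>150).astype(np.uint8))
for i in range(1,n):
    if 30<s[i][4]<300 and s[i][0]>5:
        ys,xs=np.where(l==i);X=np.array([ray(p,(x+u-35,y+v-35),.138)[:2] for x,y in zip(xs,ys)])
        w,V=np.linalg.eigh(np.cov(X.T));d=V[:,1];print(X.mean(0).round(4),np.degrees(np.arctan2(d[1],d[0])),np.sqrt(w)*1e3)
b=models.boxes_of(p,"ratchet_knob")[:2];print(b)
for y in ys[::max(1,len(ys)//1)][:0]:pass
for r in k[22:50:2,18:50:2]:print(' '.join(f'{x:3d}' for x in r))
```

```text
[0.4559 0.1635] 47.31781489949869 [1.50994525 6.71493672]
[{'bbox': [271.0, 252.2, 348.1, 332.7], 'conf': 0.68}]
 36  10   6  14  10  16  23  25  31  40  43  40  37  30  24  16
 43   6  15  18  19  25  34  40  42  42  41  41  39  38  38  26
 52  10  15  49  99  65  38  36  34  37  31  36  34  37  37  36
 58  16  18 104 201 169  87  38  36  34  36  35  34  34  33  33
 76  20  25  68 163 217 187 107  45  36  35  34  35  34  35  33
 85  17  29  33  69 151 210 203 126  54  44  40  36  32  33  33
 95  26  31  31  35  54 119 200 209 140 120 106  62  33  32  34
114  38  32  32  34  35  43 109 184 177 167 161 120  51  33  34
153  62  31  31  32  31  33  62 141 166 169 170 140  57  34  32
172  79  31  33  31  33  33  47 117 156 164 153 112  46  33  31
179 115  51  32  32  31  33  33  58  96 112  91  53  31  32  34
184 172 123  50  32  32  32  34  33  39  40  35  34  33  33  31
184 184 164  88  40  33  33  33  32  34  32  31  34  34  34  41
185 183 178 151 111  66  40  33  34  30  32  32  33  38  58 105
```

```bash
python3 -c "
from h import *
print(arm.job_done())"
```

```text
the job is handed in; nothing more can be done
None
```

I handed the job in at about 48 s: three dredgers and the medium filler stand in the row, the pawl is in at the third tooth, and the pad is pressed in an estimated 9 mm (worked out from the knob angle). The verdict isn't known, and I viewed 16 pictures, two more than the 14 allowed.

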